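Pack film cartons into the rack corner and lock the row with a clip-on end stop

ROBOT

A 6-joint arm with a two-finger parallel gripper is mounted at the origin on a cart in front of the work surface, level with it; the furniture and walls round the work are solid. World frame = base frame: x ahead of the robot, y to its left, z up, the work surface at z = 0. Lengths are in m, angles in rad, forces in N, time in s.
With the tool pointing down it reaches from about 0.35 to 0.975 m from the base axis. Payload 4.9 kg.
Tool frame: the origin (TCP) lies midway between the tips of the shut fingers; the grasp point (between the pads) lies 19 mm behind it; z points along the fingers, y is the line along which they close (so a half turn about z gives the same grasp; the last joint's range is limited). The gripper opens to 85 mm and grips with 20 to 120 N. Pads are 22 mm wide; open, the fingers measure 114 mm over their backs; the gripper's body (76 mm by 85 mm) begins 54 mm behind the grasp point. The pads swing forward as they close: fully open they stand 13 mm farther back than shut.
Start: joints at [1.036, 0.053, 1.613, -0, 1.476, -0.119], TCP at [0.252, 0.572, 0.231] pointing down, gripper open.
Joint ranges: [-3.01, 3.01], [-1.01, 2.22], [0.06, 2.58], [-1.02, 4.17], [0.09, 2.62], [-3.14, 3.14]. Speed limits (rad/s): [2.57, 2.57, 3.14, 3.14, 3.14, 3.14].

INTERFACE

Orientations are given as a unit quaternion [w, x, y, z].
In Python, from plant import * gives the robot as it stands.
- The arm moves only by the tool jog_arm, never from a script. Its argument "targets" is a list of rows, each a list of 3 entries, a list of its own where there are three numbers: the shift along the tool's x, y, z in units of 25 mm (1.0 is 25 mm), then the turn, a rotation vector about the tool's x, y, z in units of 8 degrees (1.0 is 8 degrees), then the opening in per cent of the stroke, from 0 (shut) to 100 (fully open). A call has 1 to 8 rows; each row is the pose to reach, as a shift and turn from the pose commanded when the call began, along the tool's axes at that moment; what a row does not reach only later rows make up. A row lasts 1/8 s, in which the tool goes at most 62.5 mm and 10.7 degrees, less where a joint would pass 70% of its speed; a pose out of reach is approached as far as the arm can. A call with a gripper value outside its range is refused whole. The fingers move at their own pace and stop on an object; the grip force is fixed at half the most. Time passes only in rows, so rows that repeat a pose let the fingers close. It gives the time, the measured TCP pose, the force, the opening and the grip force at its end, in the units of the state.
- state(): the state, without advancing time (a new reading comes with each control period).
- grab_frame(name): name is "scene" or "side" or "wrist"; returns (picture, depth): 480x640x3 uint8, red, green, blue; 480x640 float32, m along the optical axis (not along the pixel's ray), 0 where there is no reading.
- camera_params(name): a dict with "fovy" (degrees; the focal length in pixels is half the picture's height over the tangent of half this angle, whatever the lens; pixels are square), "cx", "cy" (the principal point, pixels), "rvec" (rotation vector, rad) and "tvec" (3), from world to camera coordinates, as OpenCV has them; the wrist camera has in their place "hand_eye" (4x4, takes a point from camera to tool coordinates, whose origin is the TCP and whose axes are the flange's). Camera axes: x right, y down, z forward; pixel columns grow to the right and rows downward; lengths in m; the calibration is good to about 2 mm. A picture is of the moment at which its call begins: read the wrist's pose just before it. camera_params takes no time and is no camera call.
- job_done(): hands the job in; it is judged then, once.
The state is a dict: "time": time; "joint_pos": joint angles; "joint_vel": joint speeds; "joint_efforts": joint torques, N m; "tool_pos": TCP position; "tool_rot": TCP orientation; "contact_force": force on the tool from outside, world axes, zero at the start; "ft_torque": the same for the moment, N m; "gripper_width": opening from 0.0 (shut) to 1.0 (fully open); "grasp_force": force on a finger pad.
Only numpy, scipy, OpenCV 4.12 (cv2) and the standard library are available. Lean on these libraries where they do the work, as an engineer would, in place of code of your own. Each camera call takes 0.05 s, during which the arm holds its last target. There are 200 camera calls.

TASK

Pack all the sealing-film cartons, those on the bench and the one left askew in the packing rack, into the rack's corner: one pushed home against back wall and end wall, each next one pushed up against the one before, all standing flat and square to the back wall with their long sides along the end wall. Then lock the row: push the end-stop clip down over the rack's round front rail until its arms snap round it, with its stop plate reaching into the rack close against the open side of the last carton. Leave the other things on the bench where they are.

Things in the scene. Friction and masses are not known exactly. Their poses are not given: they have to be found in the camera images.
- rack: Fixed bare-metal packing rack with a black floor mat, 183 x 316 mm; origin on its underside. Own axes: floor top at z = 6 mm, from x = -58 to 77 and y = -185 to 95 mm; back wall at the +x side (inner face x = 77 mm), end wall at the +y side (inner face y = 95 mm), both 46 mm high, 6 mm thick. The -y end is open, and so is the -x front, along which runs a round rail parallel to y.
- rack_corner (a point): The reference corner of the rack: where the inner faces of back wall and end wall meet the floor top (rack frame 77, 95, 6 mm); axes as the rack's. Packed cartons lie at negative x and y from it. Obstacle nearby: a fixed black computer tower, 0.43 m high, whose near corner stands some 0.7 m ahead of the robot base and 0.1 m to its right; keep arm and gripper back from it.
- rail_mid (a point): Middle of the round steel rail, on its axis (rack frame -80, -57, 22 mm); axes as the rack's. 20 mm thick, runs along y, free from y = -148 to +148 mm here, between end posts 36 mm high; 8 mm of air below it. A carton home against the back wall leaves 35 mm free between its front and the rail.
- clip: Loose end-stop clip, grey plastic with two black sprung arms, 90 x 30 x 73 mm, 94 g, standing on the bench; origin: centre of the saddle's underside, level with the feet of the arms. Snapped on the right way, its axes point as the rack's, and it can be slid along the rail with some newtons. Stop plate: 4 mm thick, x = 22 to 75, y = 11 to 15, z = 1 to 36 mm in its own axes.
- clip_bore (a point): Point of the clip (15 mm above its origin, axes as the clip's) that lies on the rail's axis when snapped on. The arms, at x = -16 and +16 mm, are each forced 3.5 mm apart by the 20 mm rail and snap in under it; this takes a downward push of about 8 to 15 N, and then the saddle rests on the rail.
- clip_tab (a point): Middle of the clip's upright grip tab (clip frame 0, -2, 53 mm): 16 mm thick along the clip's x, 26 mm along y, top at z = 73 mm; it stands on the saddle block, 28 x 30 mm, top at z = 35 mm.
- clip_face (a point): Point on the +y face of the clip's stop plate (clip frame 60, 15, 15 mm), the face that goes against the last carton; axes as the clip's.
- carton_1: Sealing-film carton, a closed box 60 (x) x 112 (y) x 59 (z) mm, 0.13 to 0.25 kg, standing on the bench; origin: centre of the underside. Its 112 mm side (own y) is the long one. In the rack this side lies along the end wall, that is along the rack's x, either way round. May be absent.
- carton_2: Sealing-film carton, a closed box 60 (x) x 112 (y) x 59 (z) mm, 0.13 to 0.25 kg, standing on the bench; origin: centre of the underside. Its 112 mm side (own y) is the long one. In the rack this side lies along the end wall, that is along the rack's x, either way round. May be absent.
- carton_3: Sealing-film carton, a closed box 60 (x) x 112 (y) x 59 (z) mm, 0.13 to 0.25 kg, standing on the bench; origin: centre of the underside. Its 112 mm side (own y) is the long one. In the rack this side lies along the end wall, that is along the rack's x, either way round. May be absent.
- carton_4: Sealing-film carton, a closed box 60 (x) x 112 (y) x 59 (z) mm, 0.13 to 0.25 kg, standing askew in the rack at the start; origin: centre of the underside. Its 112 mm side (own y) is the long one. In the rack this side lies along the end wall, that is along the rack's x, either way round.
- timer: Bystander: kitchen-type timer, 62 x 62 x 18 mm, origin under its centre.
- note_pad: Bystander: pad of sticky notes, 46 x 73 x 14 mm, origin under its centre.
- tape_roll: Bystander: roll of tape, 71 mm across, 19 mm high, origin under its centre.
- mouse: Bystander: computer mouse, 104 x 55 x 38 mm, origin under its centre.

How it is judged:
On the way, in this order (a step that is already met when the one before it is completed fails the run):
1. all the cartons packed from the corner, each against the one before (x of carton_1 in the frame of rack_corner between -0.0615 and -0.053 m and z of each of carton_1, carton_2, carton_3, carton_4 in the frame of rack_corner below 0.005 m and angle between each of carton_1, carton_2, carton_3, carton_4's own z axis and vertical below 0.06 rad and angle between the x axis of each of carton_1, carton_2, carton_3, carton_4 and the y axis of rack, either way round below 0.07 rad and y of each of carton_1, carton_2, carton_3, carton_4 in the frame of rack_corner below -0.027 m and (y of carton_1 in the frame of rack_corner above -0.0355 m or (horizontal distance between carton_1 and carton_2 below 0.0655 m and y of carton_2 in the frame of rack_corner above -0.158 m) or (horizontal distance between carton_1 and carton_3 below 0.0655 m and y of carton_3 in the frame of rack_corner above -0.158 m) or (horizontal distance between carton_1 and carton_4 below 0.0655 m and y of carton_4 in the frame of rack_corner above -0.158 m)) and x of carton_2 in the frame of rack_corner between -0.0615 and -0.053 m and (y of carton_2 in the frame of rack_corner above -0.0355 m or (horizontal distance between carton_2 and carton_1 below 0.0655 m and y of carton_1 in the frame of rack_corner above -0.158 m) or (horizontal distance between carton_2 and carton_3 below 0.0655 m and y of carton_3 in the frame of rack_corner above -0.158 m) or (horizontal distance between carton_2 and carton_4 below 0.0655 m and y of carton_4 in the frame of rack_corner above -0.158 m)) and x of carton_3 in the frame of rack_corner between -0.0615 and -0.053 m and (y of carton_3 in the frame of rack_corner above -0.0355 m or (horizontal distance between carton_3 and carton_1 below 0.0655 m and y of carton_1 in the frame of rack_corner above -0.158 m) or (horizontal distance between carton_3 and carton_2 below 0.0655 m and y of carton_2 in the frame of rack_corner above -0.158 m) or (horizontal distance between carton_3 and carton_4 below 0.0655 m and y of carton_4 in the frame of rack_corner above -0.158 m)) and x of carton_4 in the frame of rack_corner between -0.0615 and -0.053 m and (y of carton_4 in the frame of rack_corner above -0.0355 m or (horizontal distance between carton_4 and carton_1 below 0.0655 m and y of carton_1 in the frame of rack_corner above -0.158 m) or (horizontal distance between carton_4 and carton_2 below 0.0655 m and y of carton_2 in the frame of rack_corner above -0.158 m) or (horizontal distance between carton_4 and carton_3 below 0.0655 m and y of carton_3 in the frame of rack_corner above -0.158 m)) and y of any of carton_1, carton_2, carton_3, carton_4 in the frame of rack_corner above -0.0355 m), for 0.2 s.
2. clip snapped onto the rail with its plate close to the last carton (x of clip_bore in the frame of rail_mid between -0.003 and 0.003 m and z of clip_bore in the frame of rail_mid between -0.003 and 0.003 m and angle between the z axis of clip and the z axis of rack, either way round below 0.12 rad and angle between the y axis of clip and the y axis of rack, either way round below 0.12 rad and x of clip_face in the frame of rail_mid above 0.05 m and y of each of carton_1, carton_2, carton_3, carton_4 in the frame of clip_face above 0.027 m and y of any of carton_1, carton_2, carton_3, carton_4 in the frame of clip_face below 0.037 m), for 0.2 s.
At the end, for the whole second after the job is handed in: Cartons flat on the rack floor, square within 4 deg, within 5 mm of back wall, end wall and neighbour in turn; clip upright (7 deg), bore within 3 mm of the rail axis, all cartons on the corner side of its plate, the last within 7 mm of it; all at rest (all of step 1 and all of step 2 and linear speed of each of carton_1, carton_2, carton_3, carton_4, clip below 0.02 m/s); the robot touches nothing.
It fails at once if a bystander (timer, note pad, tape roll or mouse) moved more than 3 cm (distance of any of timer, note_pad, tape_roll, mouse from where it was at the start of the episode above 0.03 m).
Of carton_1, carton_2, carton_3 only 2 to 3 are there at a start; the rules pass over those that are not, and their reading is None.
At some moment in a run one of carton_1, carton_2, carton_3, carton_4 may be knocked a few centimetres aside while the robot is not near it.
It also fails if it takes over 210 s, if anything falls off the work surface, if the arm or the gripper's body presses on something with over 40 N, if the wrist force passes 120 N, or if a joint passes its speed limit or range.

## Working session

There is one attempt and no reset: what is moved stays moved. The work goes in short steps, Python scripts to look and compute and a tool call to move; the robot and the scene stay as the last step left them, time stands still between calls to the robot, and variables do not carry over. Pictures are saved under pics/ and viewed, at most 14 in all, crops included, and the job is handed in when it is done.

Besides the shell and the picture viewer there is one more tool, called after "Call:" in YAML: its name, and indented under it one key for each argument. jog_arm: Moves the arm, as the interface text tells. Its arguments: {"type":"object","properties":{"targets":{"type":"array"}},"required":["targets"]}

```bash
mkdir -p pics; ls
cat > h.py <<'E'
from plant import *
import numpy as np, cv2
from scipy.spatial.transform import Rotation as R
def cam(name):
    s=state(); p=camera_params(name); rgb,d=grab_frame(name)
    f=240/np.tan(np.radians(p["fovy"])/2)
    if "hand_eye" in p:
        q=s["tool_rot"]; T=np.eye(4); T[:3,:3]=R.from_quat([q[1],q[2],q[3],q[0]]).as_matrix(); T[:3,3]=s["tool_pos"]
        M=T@np.array(p["hand_eye"])
    else:
        M=np.eye(4); M[:3,:3]=cv2.Rodrigues(np.array(p["rvec"],float))[0]; M[:3,3]=np.ravel(p["tvec"]); M=np.linalg.inv(M)
    v,u=np.mgrid[:480,:640]
    P=np.stack([(u-p["cx"])/f*d,(v-p["cy"])/f*d,d],-1)@M[:3,:3].T+M[:3,3]
    P[d==0]=np.nan
    return rgb,d,P,M
def save(n,rgb): cv2.imwrite(f"pics/{n}.png",rgb[...,::-1])
E
python3 - <<'E'
from h import *
print(state())
for n in("scene","side"):
    rgb,d,P,M=cam(n); save(n+"0",rgb); np.save(n+"0.npy",P); print(n,M.round(3),(d==0).mean(),camera_params(n))
E
```

```text
pics
{'time': 0.0, 'joint_pos': array([ 1.03598887e+00,  5.33757732e-02,  1.61431692e+00,  2.89319152e-05,
        1.47602946e+00, -1.19018274e-01]), 'joint_vel': array([-0.00072512, -0.00075259, -0.00126746,  0.00194254,  0.00202212,
        0.00052874]), 'joint_efforts': array([ 3.43433094e-04, -3.93696856e+01, -3.70169234e+01, -1.10254182e-04,
        7.11262415e-03,  2.57947102e-05]), 'tool_pos': array([0.25211899, 0.57119267, 0.23003762]), 'tool_rot': array([-3.55550582e-04,  2.06401524e-01,  9.78466799e-01, -1.00373526e-03]), 'contact_force': array([ 0.17364945,  0.09971303, -0.08170794]), 'ft_torque': array([-0.09283196,  0.00528228,  0.01003678]), 'grasp_force': 0.0, 'gripper_width': 0.9982185683044359}
scene [[ 0.809 -0.407  0.424 -0.133]
 [-0.588 -0.572  0.572 -0.911]
 [ 0.01  -0.712 -0.702  1.197]
 [ 0.     0.     0.     1.   ]] 0.0040234375 {'fovy': 42.38449117027687, 'cx': 316.2917018228845, 'cy': 241.3084500986504, 'rvec': array([ 2.25742189, -0.72880547,  0.31785221]), 'tvec': array([-0.44025882,  0.27705809,  1.41795271])}
side [[ 0.994 -0.067  0.084  0.417]
 [-0.107 -0.632  0.767 -1.156]
 [ 0.002 -0.772 -0.636  1.013]
 [ 0.     0.     0.     1.   ]] 0.004036458333333334 {'fovy': 48.94757990370178, 'cx': 313.36800046434087, 'cy': 241.35223084243742, 'rvec': array([ 2.25698152, -0.1206627 ,  0.05943641]), 'tvec': array([-0.54066685,  0.07965266,  1.49638101])}
```

View pics/scene0.png

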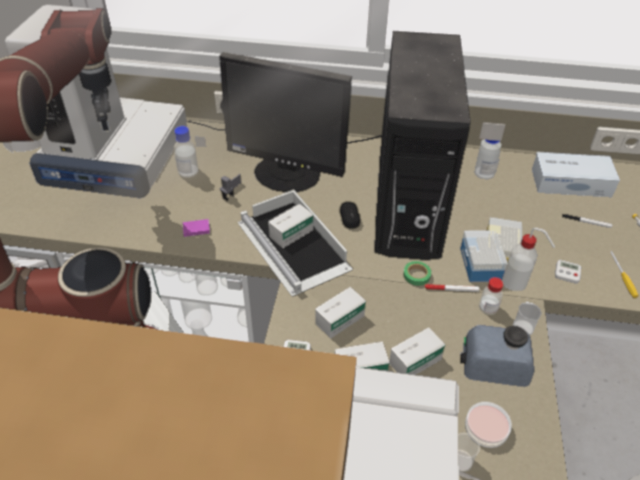

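View pics/side0.png

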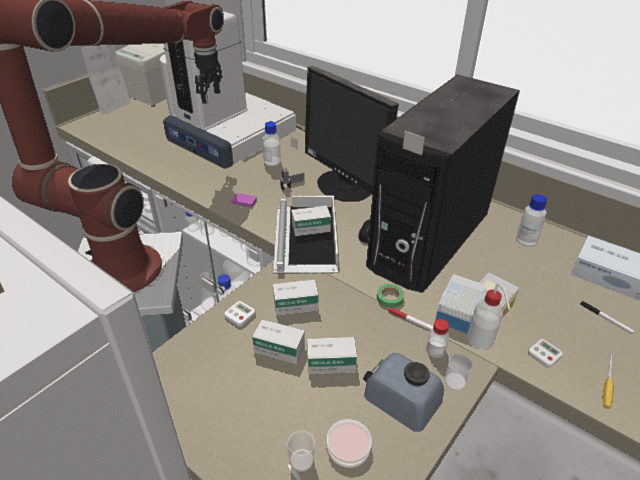

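Both views show the rack (side ~305,235) with a carton in it. Three bench cartons are at side (297,297), (278,340) and (332,355), and the clip at (290,182) near the monitor.

Run:
```python
from h import *
for n in("side","scene"):
    P=np.load(n+"0.npy"); x,y,z=P[...,0],P[...,1],P[...,2]
    roi=(x>.2)&(x<1.0)&(y>-.6)&(y<.5)
    print(n,'table z',np.nanmedian(z[roi&(abs(z)<.02)]))
    for lo,hi in((.05,.075),):
        m=(roi&(z>lo)&(z<hi)).astype(np.uint8)
        m=cv2.erode(m,np.ones((2,2)))
        k,l,st,c=cv2.connectedComponentsWithStats(m)
        for i in range(1,k):
            if st[i,4]<60: continue
            q=P[l==i]; r=cv2.minAreaRect((q[:,:2]*1000).astype(np.float32))
            print(lo,c[i].round(),st[i,4],np.array(r[0]).round(1),np.array(r[1]).round(1),round(r[2],1),'z',np.nanmedian(q[:,2]).round(4))
# crops of side for rack & clip
rgb=cv2.imread("pics/side0.png")
a=cv2.resize(rgb[165:285,220:360],None,fx=5,fy=5,interpolation=cv2.INTER_CUBIC); cv2.imwrite("pics/crop.png",a[:600,:])
```

```text
side table z 0.0014119311949282176
0.05 [339. 172.] 129 [660.9 352. ] [ 12.5 328. ] 33.9 z 0.0662
0.05 [311. 215.] 496 [549.2 119.9] [109.3  62.5] 7.2 z 0.0649
0.05 [447. 254.] 110 [913.3 -88.7] [249.1   4.1] 47.1 z 0.057
0.05 [397. 269.] 308 [ 747.3 -139.9] [ 20.9 177.4] 47.9 z 0.0617
0.05 [466. 295.] 1447 [ 911.7 -247.5] [183.5  99.8] 43.6 z 0.0686
0.05 [295. 291.] 712 [ 476.2 -193.5] [107.4  62.1] 3.2 z 0.0589
0.05 [279. 335.] 910 [ 425.3 -336.6] [ 61.1 108.5] 65.4 z 0.0588
0.05 [483. 332.] 147 [ 907.9 -378.7] [23.7 60. ] 67.5 z 0.0611
0.05 [439. 338.] 167 [ 795.7 -386.8] [28.3 43.2] 65.2 z 0.0623
0.05 [332. 349.] 985 [ 544.1 -389.5] [ 60.5 107.7] 87.7 z 0.059
0.05 [462. 360.] 125 [ 827.1 -461.9] [26.6 49.3] 45.9 z 0.0625
0.05 [458. 374.] 93 [ 810.9 -488.1] [23.1 47.1] 70.6 z 0.06
0.05 [406. 401.] 670 [ 679.8 -540.3] [ 78.1 160.4] 77.7 z 0.0614
scene table z 0.001429956208387928
0.05 [288. 163.] 284 [670.9 337.8] [ 24.5 369.9] 35.2 z 0.0654
0.05 [291. 220.] 666 [547.6 120.7] [114.6  60.7] 8.4 z 0.0642
0.05 [493. 248.] 1853 [ 918.7 -271.9] [207.1 147.2] 51.9 z 0.068
0.05 [410. 245.] 329 [ 745.3 -137.8] [ 22.5 179.5] 48.7 z 0.0612
0.05 [341. 307.] 880 [ 475.2 -193.3] [110.1  57. ] 2.9 z 0.0587
0.05 [492. 296.] 154 [ 792.9 -381.5] [33. 44.] 33.2 z 0.0613
0.05 [532. 308.] 116 [ 832.1 -469. ] [30.3 50.3] 7.2 z 0.0631
0.05 [527. 320.] 84 [ 801.3 -479.4] [17.3 44. ] 25.6 z 0.0607
0.05 [418. 348.] 1028 [ 543.  -389.4] [ 58.4 113.6] 85.9 z 0.0587
0.05 [495. 363.] 635 [ 653.4 -512.9] [ 77.7 161.3] 16.4 z 0.0623
0.05 [368. 355.] 787 [ 425.5 -334.8] [ 60.6 108.1] 64.8 z 0.0583
```

View pics/crop.png

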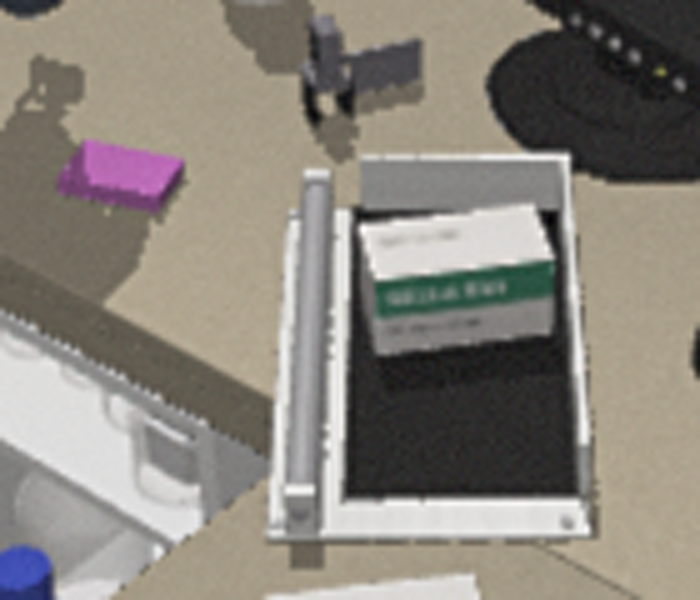

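Run:
```python
from h import *
for n in("side","scene"):
    P=np.load(n+"0.npy").reshape(-1,3); P=P[~np.isnan(P[:,0])]
    def sel(x0,x1,y0,y1,z0,z1): return P[(P[:,0]>x0)&(P[:,0]<x1)&(P[:,1]>y0)&(P[:,1]<y1)&(P[:,2]>z0)&(P[:,2]<z1)]
    def line(q,name,ax):
        vx,vy,x0,y0=cv2.fitLine((q[:,:2]).astype(np.float32),cv2.DIST_HUBER,0,.001,.001).ravel()
        r=(q[:,0]-x0)*vy-(q[:,1]-y0)*vx
        print(n,name,len(q),'ang',np.degrees(np.arctan2(vy,vx))%180,'at',x0.round(4),y0.round(4),'std',r.std().round(4),'y',q[:,1].min().round(3),q[:,1].max().round(3),'x',q[:,0].min().round(3),q[:,0].max().round(3))
    for lo in (.043,.047,.051): print(lo,len(sel(.6,.68,-.1,.22,lo,lo+.004)),len(sel(.45,.65,.15,.25,lo,lo+.004)))
    line(sel(.59,.67,-.12,.22,.048,.056),'backtop',1)
    line(sel(.59,.67,-.12,.22,.012,.044),'backface',1)
    line(sel(.48,.6,.14,.25,.049,.056),'endtop',0)
    line(sel(.48,.6,.14,.25,.012,.044),'endface',0)
    line(sel(.42,.5,-.1,.17,.025,.036),'rail',1)
    q=sel(.42,.66,.21,.34,.02,.085)
    m=(q[:,2]>.012)
    print('clip',len(q)); 
    for a,b in((.02,.038),(.042,.085)):
        w=q[(q[:,2]>a)&(q[:,2]<b)&(q[:,1]>.24)]
        if len(w)>5: r=cv2.minAreaRect((w[:,:2]*1000).astype(np.float32)); print(a,len(w),w.mean(0).round(4),w.min(0).round(3),w.max(0).round(3),np.round(r[0],1),np.round(r[1],1),round(r[2],1))
```

```text
0.043 56 66
0.047 56 44
0.051 9 0
side backtop 49 ang 84.823685 at 0.6153 0.0915 std 0.0084 y -0.05 0.209 x 0.593 0.629
side backface 125 ang 86.33949 at 0.6068 0.032 std 0.0089 y -0.056 0.216 x 0.59 0.627
side endtop 9 ang 172.82318 at 0.559 0.2356 std 0.0022 y 0.228 0.242 x 0.511 0.593
side endface 261 ang 175.80746 at 0.5423 0.2378 std 0.0117 y 0.141 0.249 x 0.48 0.6
side rail 314 ang 84.317696 at 0.4524 0.0295 std 0.008 y -0.067 0.17 x 0.435 0.498
clip 384
0.02 69 [0.5396 0.2553 0.0288] [0.461 0.24  0.02 ] [0.659 0.337 0.038] [568.4 266.2] [214.7  63.4] 24.6
0.042 33 [0.5301 0.243  0.0454] [0.501 0.24  0.042] [0.594 0.252 0.049] [547.6 245.5] [11.4 93.8] 89.1
0.043 98 84
0.047 62 54
0.051 5 2
scene backtop 59 ang 84.46468 at 0.6185 0.1257 std 0.0078 y -0.041 0.216 x 0.59 0.629
scene backface 412 ang 84.77364 at 0.6128 0.067 std 0.0058 y -0.05 0.22 x 0.59 0.634
scene endtop 15 ang 176.31569 at 0.5494 0.2363 std 0.0025 y 0.229 0.243 x 0.506 0.59
scene endface 310 ang 175.9418 at 0.5504 0.2384 std 0.0222 y 0.14 0.248 x 0.481 0.6
scene rail 467 ang 84.2933 at 0.4527 0.0621 std 0.0112 y -0.067 0.17 x 0.433 0.499
clip 479
0.02 102 [0.5277 0.2527 0.0291] [0.462 0.24  0.02 ] [0.658 0.335 0.038] [567.6 266.5] [214.6  58.2] 24.4
0.042 24 [0.5299 0.2431 0.0458] [0.498 0.24  0.042] [0.577 0.248 0.05 ] [537.5 244.3] [78.3  7.4] 0.7
```

Call:
jog_arm:
  targets:
    - [[-3, -2, -6], [0, 0, -0.6], 100]
    - [[-12.4, -8.6, -8.8], [0, 0, -2.4], 100]
    - [[-12.4, -8.6, -8.8], [0, 0, -2.4], 100]
    - [[-12.4, -8.6, -8.8], [0, 0, -2.4], 100]
    - [[-12.4, -8.6, -8.8], [0, 0, -2.4], 100]
    - [[-12.4, -8.6, -8.8], [0, 0, -2.4], 100]
    - [[-12.4, -8.6, -8.8], [0, 0, -2.4], 100]
    - [[-12.4, -8.6, -8.8], [0, 0, -2.4], 100]

```text
time: 1.1
tool_pos: [0.4508, 0.2475, 0.4533]
tool_rot: [0.002, 0.043, 0.999, 0.0]
contact_force: [0.3, -0.1, -0.6]
gripper_width: 1.002
grasp_force: 0.0
```

Call:
jog_arm:
  targets:
    - [[0, 0, 0], [0, 0, 0], 100]
    - [[0, 0, 0], [0, 0, 0], 100]
    - [[0, 0, 0], [0, 0, 0], 100]

```text
time: 1.48
tool_pos: [0.4484, 0.2509, 0.4502]
tool_rot: [-0.001, 0.039, 0.999, -0.0]
contact_force: [-0.2, -0.1, -0.4]
gripper_width: 0.998
grasp_force: 0.0
```

Run:
```python
from h import *
s=state();print(s["tool_pos"],s["tool_rot"],s["time"])
rgb,d,P,M=cam("wrist"); save("w1",rgb); np.save("w1.npy",P); print(M.round(3),np.array(camera_params("wrist")["hand_eye"]).round(3),camera_params("wrist")["fovy"])
```

```text
[0.44839457 0.25086477 0.45018373] [-8.81407475e-04  3.92682598e-02  9.99228274e-01 -2.89555145e-04] 1.475
[[ 0.079  0.958  0.275  0.378]
 [ 0.997 -0.076 -0.021  0.256]
 [ 0.     0.276 -0.961  0.592]
 [ 0.     0.     0.     1.   ]] [[-0.    -0.961 -0.278  0.07 ]
 [ 1.    -0.     0.001 -0.001]
 [-0.001 -0.278  0.961 -0.142]
 [ 0.     0.     0.     1.   ]] 59.61034064570543
```

View pics/w1.png

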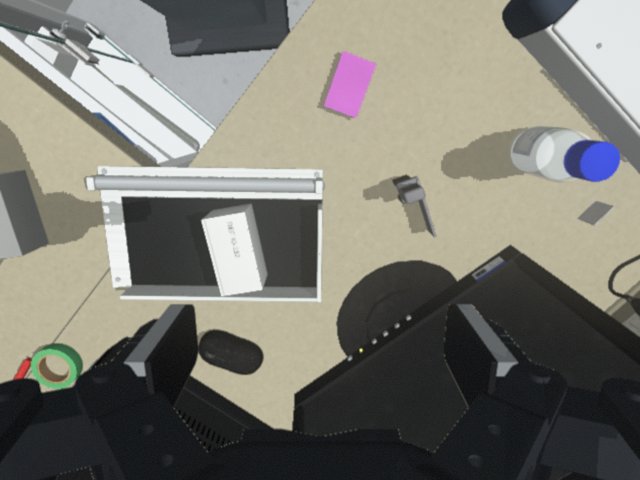

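The wrist view looks down on the rack (90–323, 168–300), with its rail at the top of the picture and its end wall at the right. The askew carton is at (235,250), and the clip block at (410,190) with its plate running down to (433,235).

Run:
```python
from h import *
P=np.load("w1.npy")
def reg(u0,u1,v0,v1): q=P[v0:v1,u0:u1].reshape(-1,3); return q[~np.isnan(q[:,0])]
def line(q,name):
    for k in range(3):
        vx,vy,x0,y0=cv2.fitLine((q[:,:2]).astype(np.float32),cv2.DIST_HUBER,0,.001,.001).ravel()
        r=(q[:,0]-x0)*vy-(q[:,1]-y0)*vx; q=q[abs(r)<max(.004,2*r.std())]
    print(name,len(q),'ang',np.degrees(np.arctan2(vy,vx))%180,'at',x0.round(4),y0.round(4),'std',r.std().round(4),q.min(0).round(4),q.max(0).round(4))
q=reg(115,330,280,308); print(np.percentile(q[:,2],[5,25,50,75,95]).round(3)); line(q[(q[:,2]>.038)&(q[:,2]<.06)],'backtop')
q=reg(305,330,165,305); print(np.percentile(q[:,2],[5,25,50,75,95]).round(3));line(q[(q[:,2]>.038)&(q[:,2]<.06)],'endtop')
q=reg(95,320,170,200); z=np.percentile(q[:,2],[50,99]);print(z); line(q[(q[:,2]>.025)&(q[:,2]<.036)],'rail')
q=reg(200,270,205,300); q=q[(q[:,2]>.058)&(q[:,2]<.072)]; r=cv2.minAreaRect((q[:,:2]*1000).astype(np.float32)); print('carton4',r,np.median(q[:,2]))
q=reg(130,195,205,280); print('floor z',np.median(q[:,2])); q=reg(300,380,120,160); print('table z',np.median(q[:,2]))
q=reg(385,450,165,245)
for a,b in((.02,.033),(.025,.04),(.045,.067),(.067,.08)):
    w=q[(q[:,2]>a)&(q[:,2]<b)]
    if len(w)>5: r=cv2.minAreaRect((w[:,:2]*1000).astype(np.float32)); print('clip',a,len(w),w.mean(0).round(4),w.min(0).round(3),w.max(0).round(3),np.round(r[0],1),np.round(r[1],1),round(r[2],1))
w=reg(415,445,200,245); line(w[(w[:,2]>.012)&(w[:,2]<.036)&(w[:,0]>.485)],'plate')
rgb=cv2.imread("pics/w1.png"); cv2.imwrite("pics/w1c.png",cv2.resize(rgb[160:250,370:460],None,fx=6,fy=6))
```

```text
[-0.002  0.     0.012  0.043  0.064]
backtop 1026 ang 84.74149 at 0.6131 0.0801 std 0.0017 [ 0.5995 -0.0479  0.0381] [0.631  0.2357 0.0476]
[-0.002 -0.     0.005  0.008  0.045]
endtop 399 ang 174.33109 at 0.5643 0.2388 std 0.0018 [0.4977 0.2294 0.0395] [0.6316 0.247  0.0485]
[0.00640563 0.03340036]
rail 2969 ang 84.68696 at 0.4549 0.0951 std 0.0052 [ 0.4329 -0.0563  0.025 ] [0.4781 0.2472 0.036 ]
carton4 ((546.9490356445312, 124.4630126953125), (110.32011413574219, 58.87847137451172), 5.188870429992676) 0.06333147730520178
floor z 0.005063786481189547
table z -0.0007578501633109802
clip 0.02 166 [0.4948 0.3725 0.0287] [0.466 0.35  0.02 ] [0.552 0.399 0.033] [511.5 375.8] [90.3 30. ] 16.1
clip 0.025 375 [0.4963 0.3757 0.0331] [0.466 0.35  0.025] [0.552 0.401 0.04 ] [511.4 375.9] [90.3 30.3] 16.0
clip 0.045 101 [0.4782 0.361  0.0567] [0.473 0.352 0.046] [0.491 0.375 0.067] [478.7 361.8] [10.4 27.1] 40.5
clip 0.067 259 [0.4832 0.3654 0.0715] [0.473 0.352 0.067] [0.494 0.379 0.075] [483.6 365.9] [16.9 25.8] 12.5
plate 193 ang 16.599417 at 0.516 0.3888 std 0.0013 [0.4987 0.3837 0.0122] [0.5524 0.4015 0.036 ]
```

View pics/w1c.png

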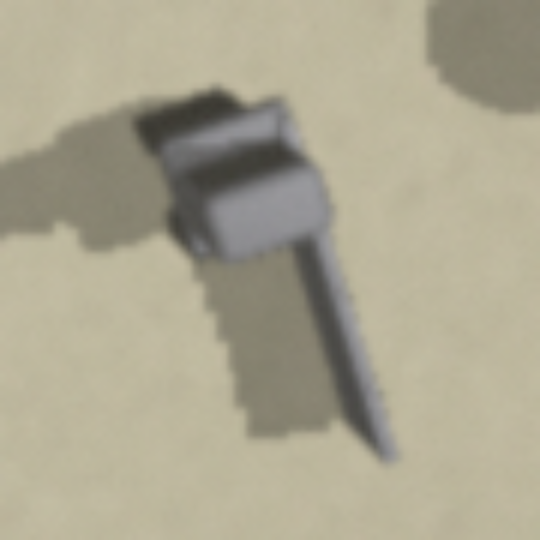

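```bash
cat >> h.py <<'E'
YAW=-5.35
EX=np.array([np.cos(np.radians(YAW)),np.sin(np.radians(YAW))]); EY=np.array([-EX[1],EX[0]])
C=np.array([.6250,.2304])            # rack corner, world
def rk(a,b): return C+a*EX+b*EY      # corner frame -> world
def inrk(p): d=np.asarray(p)[:2]-C; return np.array([d@EX,d@EY])
def pose():
    s=state(); q=s["tool_rot"]; m=R.from_quat([q[1],q[2],q[3],q[0]]).as_matrix()
    return np.array(s["tool_pos"]),m,np.degrees(np.arctan2(m[1,1],m[0,1]))
def down(th):
    t=np.radians(th); return np.array([[-np.sin(t),np.cos(t),0],[np.cos(t),np.sin(t),0],[0,0,-1.]])
def plan(*w):
    """waypoints (x,y,z,theta); prints jog units, each relative to the waypoint before"""
    p,m,th=pose(); print("at",p.round(4),"th",th.round(2),"rack",inrk(p).round(4),"tilt",m[:,2].round(4))
    for x,y,z,t in w:
        n=np.array([x,y,z]); d=m.T@(n-p)/.025; M=down(t); r=np.degrees(R.from_matrix(m.T@M).as_rotvec())/8
        print(d.round(2).tolist(),r.round(2).tolist(),"rows>=",round(max(np.linalg.norm(n-p)/.0625,np.linalg.norm(r)*8/10.7),1)); p,m=n,M
E
python3 - <<'E'
from h import *
a=rk(-.064,-.058);b=rk(-.0555,-.058)
c=np.array([.5469,.1245])
plan((*c,.12,95.2),(*c,.022,95.2),(*c,.034,95.2),(*a,.034,84.65),(*a,.0235,84.65),(*b,.0235,84.65))
E
```

```text
at [0.4485 0.2508 0.4505] th 85.49 rack [-0.1776  0.0038] tilt [-1.4e-03 -4.0e-04 -1.0e+00]
[-4.34, -4.72, 13.21] [-0.0, -0.01, -1.21] rows>= 5.9
[0.0, 0.0, 3.92] [0.0, 0.0, 0.0] rows>= 1.6
[0.0, 0.0, -0.48] [0.0, 0.0, 0.0] rows>= 0.2
[-0.55, 2.12, 0.0] [0.0, 0.0, 1.32] rows>= 1.0
[0.0, 0.0, 0.42] [0.0, 0.0, 0.0] rows>= 0.2
[-0.34, -0.0, 0.0] [0.0, 0.0, 0.0] rows>= 0.1
```

Call:
jog_arm:
  targets:
    - [[-4.34, -4.72, 8], [0, 0, -1.21], 100]
    - [[-4.34, -4.72, 13.2], [0, 0, -1.21], 100]
    - [[-4.34, -4.72, 13.2], [0, 0, -1.21], 100]
    - [[-4.34, -4.72, 13.2], [0, 0, -1.21], 100]
    - [[-4.34, -4.72, 13.2], [0, 0, -1.21], 100]
    - [[-4.34, -4.72, 13.2], [0, 0, -1.21], 100]
    - [[-4.34, -4.72, 13.2], [0, 0, -1.21], 100]
    - [[-4.34, -4.72, 13.2], [0, 0, -1.21], 100]

```text
time: 2.52
tool_pos: [0.5484, 0.1243, 0.1229]
tool_rot: [0.001, -0.044, 0.999, 0.0]
contact_force: [-0.3, -0.3, 0.7]
gripper_width: 0.999
grasp_force: 0.0
```

Call:
jog_arm:
  targets:
    - [[0, 0, 1.5], [0, 0, 0], 100]
    - [[0, 0, 3], [0, 0, 0], 100]
    - [[0, 0, 3.92], [0, 0, 0], 100]
    - [[0, 0, 3.92], [0, 0, 0], 100]
    - [[0, 0, 3.92], [0, 0, 0], 60]
    - [[0, 0, 3.92], [0, 0, 0], 50]
    - [[0, 0, 3.92], [0, 0, 0], 50]
    - [[0, 0, 3.92], [0, 0, 0], 50]

```text
time: 3.52
tool_pos: [0.5503, 0.124, 0.0266]
tool_rot: [0.003, -0.044, 0.999, 0.0]
contact_force: [-1.3, 1.6, 6.5]
gripper_width: 0.707
grasp_force: 67.0
```

Call:
jog_arm:
  targets:
    - [[0, 0, -0.5], [0, 0, 0], 50]
    - [[0, 0, -0.5], [0, 0, 0], 50]
    - [[0, 0, -0.5], [0, 0, 0], 50]

```text
time: 3.9
tool_pos: [0.5475, 0.1234, 0.0356]
tool_rot: [-0.0, -0.044, 0.999, -0.0]
contact_force: [0.8, 0.8, -3.0]
gripper_width: 0.702
grasp_force: 66.0
```

Run:
```python
from h import *
a=rk(-.064,-.058);b=rk(-.0555,-.058); print(state()["contact_force"],state()["gripper_width"])
plan((*a,.036,84.65),(*a,.026,84.65),(*b,.026,84.65))
```

```text
[ 0.79320817  0.76631896 -2.99179558] 0.7023167425457629
at [0.5475 0.1234 0.0356] th 95.05 rack [-0.0672 -0.1137] tilt [-4.e-04 -1.e-04 -1.e+00]
[-0.53, 2.17, -0.01] [-0.0, -0.0, 1.3] rows>= 1.0
[0.0, 0.0, 0.4] [0.0, 0.0, 0.0] rows>= 0.2
[-0.34, -0.0, 0.0] [0.0, 0.0, 0.0] rows>= 0.1
```

Call:
jog_arm:
  targets:
    - [[-0.53, 2.17, 0], [0, 0, 1.3], 50]
    - [[-0.53, 2.17, 0], [0, 0, 1.3], 50]
    - [[-0.53, 2.17, 0], [0, 0, 1.3], 50]
    - [[-0.53, 2.17, 0], [0, 0, 1.3], 50]
    - [[-0.53, 2.17, 0.4], [0, 0, 1.3], 50]
    - [[-0.53, 2.17, 0.4], [0, 0, 1.3], 50]
    - [[-0.53, 2.17, 0.4], [0, 0, 1.3], 50]

```text
time: 4.78
tool_pos: [0.557, 0.1781, 0.0264]
tool_rot: [0.001, 0.047, 0.999, -0.0]
contact_force: [0.6, -0.9, 3.6]
gripper_width: 0.706
grasp_force: 67.9
```

Call:
jog_arm:
  targets:
    - [[-0.15, 0, 0], [0, 0, 0], 50]
    - [[-0.3, 0, 0], [0, 0, 0], 50]
    - [[-0.3, 0, 0], [0, 0, 0], 50]
    - [[-0.3, 0, 0], [0, 0, 0], 50]

```text
time: 5.28
tool_pos: [0.5641, 0.178, 0.0264]
tool_rot: [0.0, 0.047, 0.999, 0.0]
contact_force: [-1.1, -0.1, 5.4]
gripper_width: 0.706
grasp_force: 68.3
```

Run:
```python
from h import *
print(state()["contact_force"],state()["gripper_width"])
plan()
```

```text
[-1.07230257 -0.14730483  5.35797962] 0.7057712939711033
at [0.5641 0.178  0.0264] th 84.65 rack [-0.0557 -0.0578] tilt [ 9.e-04  2.e-04 -1.e+00]
```

Call:
jog_arm:
  targets:
    - [[-0.06, 0, 0], [0, 0, 0], 50]
    - [[-0.12, 0, 0], [0, 0, 0], 50]
    - [[-0.12, 0, 0], [0, 0, 0], 50]

```text
time: 5.65
tool_pos: [0.5665, 0.1779, 0.0263]
tool_rot: [-0.0, 0.047, 0.999, 0.0]
contact_force: [-4.7, -0.0, 7.3]
gripper_width: 0.705
grasp_force: 68.4
```

Call:
jog_arm:
  targets:
    - [[-0.06, 0, 0], [0, 0, 0], 50]
    - [[-0.1, 0, 0], [0, 0, 0], 50]
    - [[-0.1, 0, 0], [0, 0, 0], 50]

```text
time: 6.02
tool_pos: [0.5675, 0.1779, 0.0264]
tool_rot: [-0.002, 0.047, 0.999, 0.0]
contact_force: [-10.2, 0.5, 12.0]
gripper_width: 0.703
grasp_force: 69.1
```

Call:
jog_arm:
  targets:
    - [[0.1, 0, 0], [0, 0, 0], 70]
    - [[0.1, 0, 0], [0, 0, 0], 85]
    - [[0.1, 0, 0], [0, 0, 0], 85]
    - [[0, 0, -2], [0, 0, 0], 85]
    - [[0, 0, -4], [0, 0, 0], 85]
    - [[0, 0, -4.5], [0, 0, 0], 85]
    - [[0, 0, -4.5], [0, 0, 0], 85]

```text
time: 6.9
tool_pos: [0.5696, 0.1775, 0.1388]
tool_rot: [0.001, 0.047, 0.999, 0.0]
contact_force: [-0.1, -0.1, -1.2]
gripper_width: 0.85
grasp_force: 0.0
```

Run:
```python
from h import *
rgb,d,P,M=cam("side")
q=P[190:260,285:345].reshape(-1,3); q=q[(q[:,2]>.058)&(q[:,2]<.072)]; r=cv2.minAreaRect((q[:,:2]*1000).astype(np.float32)); print(r,inrk(np.array(r[0])/1000))
a=rk(-.06,-.128);b=rk(-.06,-.078)
plan((*a,.14,YAW),(*a,.016,YAW),(*b,.016,YAW))
```

```text
((566.4690551757812, 176.96258544921875), (69.5770492553711, 110.3980484008789), 86.46028137207031) [-0.05329349 -0.05866202]
at [0.5685 0.1773 0.137 ] th 84.65 rack [-0.0513 -0.0582] tilt [-1.7e-03 -3.0e-04 -1.0e+00]
[0.35, -2.79, -0.12] [-0.01, -0.01, 11.25] rows>= 8.4
[0.0, 0.0, 4.96] [0.0, 0.0, 0.0] rows>= 2.0
[2.0, 0.0, 0.0] [0.0, 0.0, 0.0] rows>= 0.8
```

Call:
jog_arm:
  targets:
    - [[0.35, -2.79, 0], [0, 0, 1.3], 60]
    - [[0.35, -2.79, 0], [0, 0, 2.6], 60]
    - [[0.35, -2.79, 0], [0, 0, 3.9], 60]
    - [[0.35, -2.79, 0], [0, 0, 5.2], 60]
    - [[0.35, -2.79, 0], [0, 0, 6.5], 60]
    - [[0.35, -2.79, 0], [0, 0, 7.8], 60]
    - [[0.35, -2.79, 0], [0, 0, 9.1], 60]
    - [[0.35, -2.79, 0], [0, 0, 10.4], 60]

```text
time: 7.95
tool_pos: [0.5521, 0.1087, 0.1349]
tool_rot: [-0.002, 0.7, 0.714, -0.002]
contact_force: [-0.3, -0.3, -0.6]
gripper_width: 0.603
grasp_force: 0.0
```

Call:
jog_arm:
  targets:
    - [[0, 0, 0], [0, 0, 0.85], 60]
    - [[0, 0, 0], [0, 0, 0.85], 60]
    - [[0, 0, 2], [0, 0, 0.85], 60]
    - [[0, 0, 4], [0, 0, 0.85], 60]
    - [[0, 0, 4.9], [0, 0, 0.85], 60]
    - [[0, 0, 4.9], [0, 0, 0.85], 60]
    - [[0, 0, 4.9], [0, 0, 0.85], 60]

```text
time: 8.82
tool_pos: [0.5545, 0.1089, 0.0164]
tool_rot: [0.0, 0.739, 0.674, 0.0]
contact_force: [0.6, 0.9, 0.3]
gripper_width: 0.598
grasp_force: 0.0
```

Run:
```python
from h import *
print(state()["contact_force"])
plan((*rk(-.06,-.078),.017,YAW))
```

```text
[0.55444781 0.9127891  0.30167729]
at [0.5545 0.1089 0.0164] th -5.29 rack [-0.0589 -0.1276] tilt [ 8.e-04  0.e+00 -1.e+00]
[1.98, -0.04, -0.02] [0.01, -0.0, 0.01] rows>= 0.8
```

Push in small steps.

Call:
jog_arm:
  targets:
    - [[0.5, 0, 0], [0, 0, 0], 60]
    - [[0.9, 0, 0], [0, 0, 0], 60]
    - [[1.2, 0, 0], [0, 0, 0], 60]
    - [[1.5, 0, 0], [0, 0, 0], 60]
    - [[1.8, 0, 0], [0, 0, 0], 60]
    - [[2.0, 0, 0], [0, 0, 0], 60]
    - [[2.0, 0, 0], [0, 0, 0], 60]

```text
time: 9.7
tool_pos: [0.5585, 0.1591, 0.0157]
tool_rot: [-0.0, 0.739, 0.673, 0.0]
contact_force: [0.3, 0.3, -0.5]
gripper_width: 0.601
grasp_force: 0.0
```

Call:
jog_arm:
  targets:
    - [[0.08, 0, 0], [0, 0, 0], 60]
    - [[0.16, 0, 0], [0, 0, 0], 60]
    - [[0.16, 0, 0], [0, 0, 0], 60]

```text
time: 10.07
tool_pos: [0.5589, 0.1621, 0.0157]
tool_rot: [0.0, 0.739, 0.673, -0.0]
contact_force: [0.8, -3.5, 1.2]
gripper_width: 0.601
grasp_force: 0.0
```

Call:
jog_arm:
  targets:
    - [[0.08, 0, 0], [0, 0, 0], 60]
    - [[0.12, 0, 0], [0, 0, 0], 60]
    - [[0.12, 0, 0], [0, 0, 0], 60]

```text
time: 10.45
tool_pos: [0.5588, 0.162, 0.0157]
tool_rot: [0.002, 0.739, 0.673, -0.003]
contact_force: [-4.0, -15.6, 4.4]
gripper_width: 0.6
grasp_force: 0.0
```

Call:
jog_arm:
  targets:
    - [[-0.4, 0, 0], [0, 0, 0], 60]
    - [[-0.5, 0, -2], [0, 0, 0], 80]
    - [[-0.5, 0, -4], [0, 0, 0], 100]
    - [[-0.5, 0, -5.8], [0, 0, 0], 100]
    - [[-0.5, 0, -5.8], [0, 0, 0], 100]
    - [[-0.5, 0, -5.8], [0, 0, 0], 100]

```text
time: 11.2
tool_pos: [0.5577, 0.1533, 0.1602]
tool_rot: [-0.0, 0.739, 0.673, -0.0]
contact_force: [-0.0, -0.8, -0.3]
gripper_width: 1.003
grasp_force: 0.0
```

```bash
cat >> h.py <<'E'
def cartons(n="side",show=True):
    rgb,d,P,M=cam(n); x,y,z=P[...,0],P[...,1],P[...,2]; out=[]
    roi=(x>.25)&(x<.66)&(y>-.5)&(y<.26)&(z>.053)&(z<.072)
    m=cv2.erode(roi.astype(np.uint8),np.ones((2,2))); k,l,st,c=cv2.connectedComponentsWithStats(m)
    for i in range(1,k):
        if st[i,4]<150: continue
        q=P[l==i]; r=cv2.minAreaRect((q[:,:2]*1000).astype(np.float32)); w,h=r[1]; a=r[2] if w<h else r[2]+90
        print("carton",np.round(r[0],1),np.round(r[1],1),"short axis",round(a,1),"rack",inrk(np.array(r[0])/1000).round(4),"z",np.nanmedian(q[:,2]).round(3))
E
python3 - <<'E'
from h import *
cartons("side")
c=(.4755,-.1934)
plan((*c,.14,93),(*c,.017,93))
E
```

```text
carton [567.9 196.5] [ 60.  104.9] short axis 82.6 rack [-0.0537 -0.0391] z 0.065
carton [ 476.5 -192.7] [107.2  60. ] short axis 93.3 rack [-0.1084 -0.4351] z 0.059
carton [ 425.7 -336.2] [ 59.7 109. ] short axis 66.3 rack [-0.1456 -0.5827] z 0.059
carton [ 543.7 -389.6] [ 59.  107.2] short axis 87.5 rack [-0.0231 -0.6249] z 0.059
at [0.5571 0.1532 0.1591] th -5.34 rack [-0.0604 -0.0832] tilt [-2.6e-03  2.0e-04 -1.0e+00]
[-14.11, -1.96, 0.77] [-0.01, -0.02, -12.29] rows>= 9.2
[0.0, 0.0, 4.92] [0.0, 0.0, 0.0] rows>= 2.0
```

Run:
```python
from h import *
rgb,d,P,M=cam("side")
q=P[170:260,280:350]; x,y,z=q[...,0],q[...,1],q[...,2]
m=(z>.053)&(z<.072); r=np.stack([inrk(p) for p in q[m]]); print(np.percentile(r[:,1],[1,5,50,95,99]).round(4),np.percentile(r[:,0],[1,5,95,99]).round(4))
m=(z>.038)&(z<.05)&(y>.2); r=np.stack([inrk(p) for p in q[m]]); print('endwall top',len(r),np.percentile(r[:,1],[2,50,98]).round(4))
save("s2",cv2.resize(rgb[150:290,220:380],(640,560),interpolation=cv2.INTER_CUBIC))
```

```text
[-0.0659 -0.0628 -0.0371  0.1128  0.1295] [-0.1566 -0.1431  0.0287  0.0551]
endwall top 64 [-0.0265  0.0047  0.1505]
```

View pics/s2.png

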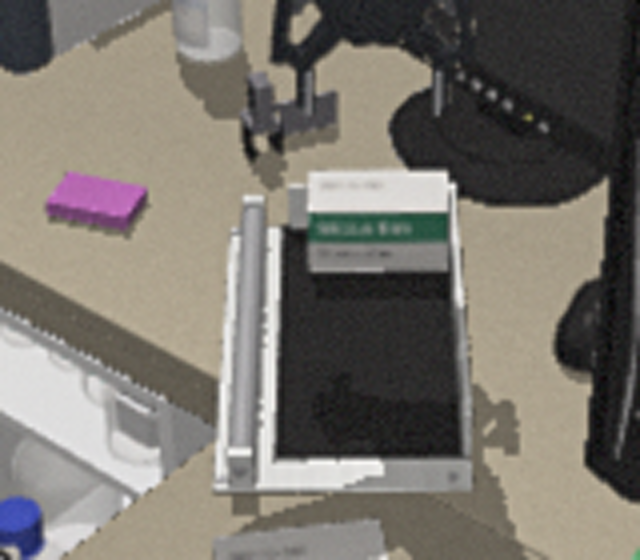

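The crop shows the carton seated by the back and end walls, with the end wall hidden behind it. I'll check the gap from above.

Call:
jog_arm:
  targets:
    - [[0, 0, -2.5], [0, 0, 0], 100]
    - [[0, 0, -5], [0, 0, 0], 100]
    - [[0, 0, -7], [0, 0, 0], 100]
    - [[0, 0, -7], [0, 0, 0], 100]
    - [[0, 0, -7], [0, 0, 0], 100]
    - [[0, 0, -7], [0, 0, 0], 100]

```text
time: 12.05
tool_pos: [0.5572, 0.153, 0.3324]
tool_rot: [-0.002, 0.739, 0.673, -0.002]
contact_force: [-0.2, -0.6, -0.5]
gripper_width: 1.0
grasp_force: 0.0
```

Run:
```python
from h import *
s=state(); print(s["tool_pos"])
rgb,d,P,M=cam("wrist"); np.save("w3.npy",P); save("w3",rgb)
```

```text
[0.55718531 0.15302552 0.33239183]
```

View pics/w3.png

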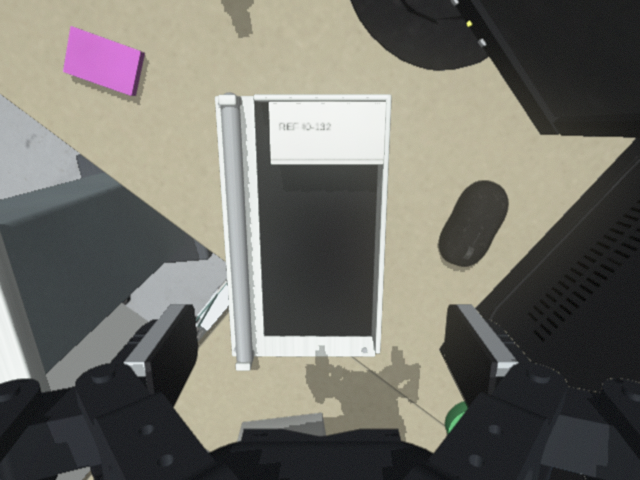

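The view from above shows the carton (270–386, 100–163) flush against the end wall (top) and the back wall (right). Next is bench carton 1, after re-fitting the rack corner from this view.

Run:
```python
from h import *
P=np.load("w3.npy")
q=P[95:172,262:392].reshape(-1,3); q=q[(q[:,2]>.058)&(q[:,2]<.072)]; r=cv2.minAreaRect((q[:,:2]*1000).astype(np.float32)); print(r,inrk(np.array(r[0])/1000),np.median(q[:,2]))
q=P[110:350,225:248].reshape(-1,3); q=q[(q[:,2]>.024)&(q[:,2]<.036)]; print('rail',cv2.fitLine(q[:,:2].astype(np.float32),cv2.DIST_HUBER,0,.001,.001).ravel(), inrk(q.mean(0)))
c=(.4760,-.1931)
plan((*c,.14,93),(*c,.017,93))
```

```text
((566.7724609375, 205.6337127685547), (57.78799819946289, 109.97505187988281), 84.53240966796875) [-0.05566469 -0.0300875 ] 0.06337690721374786
rail [0.10399016 0.9945783  0.45842597 0.10994048] [-0.1546168  -0.13546604]
at [0.5573 0.153  0.3327] th -5.34 rack [-0.0602 -0.0833] tilt [-4.8e-03 -6.0e-04 -1.0e+00]
[-14.08, -1.91, 7.73] [-0.03, -0.02, -12.29] rows>= 9.2
[0.0, 0.0, 4.92] [0.0, 0.0, 0.0] rows>= 2.0
```

Call:
jog_arm:
  targets:
    - [[-14.1, -1.9, 1.2], [0, 0, -1.3], 100]
    - [[-14.1, -1.9, 1.2], [0, 0, -2.6], 100]
    - [[-14.1, -1.9, 1.2], [0, 0, -3.9], 100]
    - [[-14.1, -1.9, 1.2], [0, 0, -5.2], 100]
    - [[-14.1, -1.9, 1.2], [0, 0, -6.5], 100]
    - [[-14.1, -1.9, 1.2], [0, 0, -7.8], 100]
    - [[-14.1, -1.9, 1.2], [0, 0, -9.1], 100]
    - [[-14.1, -1.9, 1.2], [0, 0, -10.4], 100]

```text
time: 13.1
tool_pos: [0.4769, -0.1946, 0.3037]
tool_rot: [-0.002, 0.136, 0.991, 0.001]
contact_force: [0.5, 0.0, 0.4]
gripper_width: 1.003
grasp_force: 0.0
```

Call:
jog_arm:
  targets:
    - [[0, 0, 0], [0, 0, -1.3], 100]
    - [[0, 0, 0], [0, 0, -1.9], 100]
    - [[0, 0, 0], [0, 0, -1.9], 100]
    - [[0, 0, 0], [0, 0, -1.9], 100]
    - [[0, 0, 0], [0, 0, -1.9], 100]

```text
time: 13.72
tool_pos: [0.4779, -0.1933, 0.3055]
tool_rot: [-0.0, 0.005, 1.0, 0.0]
contact_force: [-0.4, -0.7, 0.8]
gripper_width: 1.003
grasp_force: 0.0
```

Run:
```python
from h import *
plan()
cartons("wrist")
```

```text
at [ 0.4779 -0.1933  0.3055] th 89.37 rack [-0.1069 -0.4356] tilt [-4.e-04  2.e-04 -1.e+00]
carton [ 423.8 -332.9] [ 57.7 109.1] short axis 65.3 rack [-0.1478 -0.5796] z 0.057
carton [ 474.8 -190.6] [109.4  57.2] short axis 92.9 rack [-0.1103 -0.4332] z 0.057
carton [ 541.6 -387. ] [ 58.5 110.2] short axis 87.1 rack [-0.0254 -0.6225] z 0.057
carton [ 630.6 -460.2] [84.3 19.9] short axis 144.0 rack [ 0.0699 -0.687 ] z 0.061
```

Run:
```python
from h import *
c=(.4748,-.1906); a=rk(-.0625,-.120)
plan((*c,.08,92.9),(*c,.017,92.9),(*c,.15,92.9),(*a,.15,84.65),(*a,.027,84.65))
```

```text
at [ 0.478  -0.1933  0.3057] th 89.38 rack [-0.1069 -0.4356] tilt [-2.e-04  1.e-04 -1.e+00]
[0.13, 0.11, 9.03] [0.0, -0.0, -0.44] rows>= 3.6
[0.0, 0.0, 2.52] [0.0, 0.0, 0.0] rows>= 1.0
[0.0, 0.0, -5.32] [0.0, 0.0, 0.0] rows>= 2.1
[-3.69, 12.12, 0.0] [0.0, 0.0, 1.03] rows>= 5.1
[0.0, 0.0, 4.92] [0.0, 0.0, 0.0] rows>= 2.0
```

Call:
jog_arm:
  targets:
    - [[0.13, 0.11, 4], [0, 0, -0.44], 100]
    - [[0.13, 0.11, 8], [0, 0, -0.44], 100]
    - [[0.13, 0.11, 10], [0, 0, -0.44], 100]
    - [[0.13, 0.11, 11.55], [0, 0, -0.44], 100]
    - [[0.13, 0.11, 11.55], [0, 0, -0.44], 100]
    - [[0.13, 0.11, 11.55], [0, 0, -0.44], 60]
    - [[0.13, 0.11, 11.55], [0, 0, -0.44], 50]
    - [[0.13, 0.11, 11.55], [0, 0, -0.44], 50]

```text
time: 14.78
tool_pos: [0.4764, -0.1915, 0.0194]
tool_rot: [0.002, -0.025, 1.0, -0.001]
contact_force: [-0.7, -0.1, -2.2]
gripper_width: 0.704
grasp_force: 67.4
```

Call:
jog_arm:
  targets:
    - [[0, 0, 0], [0, 0, 0], 50]
    - [[0, 0, 0], [0, 0, 0], 50]
    - [[0, 0, -2], [0, 0, 0], 50]
    - [[0, 0, -4], [0, 0, 0], 50]
    - [[0, 0, -5.32], [0, 0, 0], 50]
    - [[0, 0, -5.32], [0, 0, 0], 50]
    - [[0, 0, -5.32], [0, 0, 0], 50]

```text
time: 15.65
tool_pos: [0.4738, -0.1901, 0.1482]
tool_rot: [-0.001, -0.026, 1.0, 0.001]
contact_force: [-0.3, 0.2, -3.3]
gripper_width: 0.71
grasp_force: 67.7
```

Call:
jog_arm:
  targets:
    - [[-1.2, 4, 0], [0, 0, 0.5], 50]
    - [[-2.2, 7, 0], [0, 0, 1.03], 50]
    - [[-3.2, 10, 0], [0, 0, 1.03], 50]
    - [[-3.69, 12.12, 0], [0, 0, 1.03], 50]
    - [[-3.69, 12.12, 0], [0, 0, 1.03], 50]
    - [[-3.69, 12.12, 0], [0, 0, 1.03], 50]
    - [[-3.69, 12.12, 0], [0, 0, 1.03], 50]
    - [[-3.69, 12.12, 0], [0, 0, 1.03], 50]

```text
time: 16.65
tool_pos: [0.5507, 0.1154, 0.1487]
tool_rot: [-0.001, 0.047, 0.999, -0.0]
contact_force: [1.3, -0.1, -1.8]
gripper_width: 0.708
grasp_force: 67.9
```

Run:
```python
from h import *
a=rk(-.0625,-.120);b=rk(-.0535,-.120)
plan((*a,.029,84.65),(*b,.029,84.65))
```

```text
at [0.5507 0.1154 0.1487] th 84.59 rack [-0.0633 -0.1214] tilt [-2.2e-03 -6.0e-04 -1.0e+00]
[-0.04, 0.06, 4.79] [-0.01, -0.02, -0.01] rows>= 1.9
[-0.36, -0.0, 0.0] [0.0, 0.0, 0.0] rows>= 0.1
```

Call:
jog_arm:
  targets:
    - [[0, 0, 2], [0, 0, 0], 50]
    - [[0, 0, 4], [0, 0, 0], 50]
    - [[0, 0, 4.95], [0, 0, 0], 50]
    - [[0, 0, 4.95], [0, 0, 0], 50]
    - [[0, 0, 4.95], [0, 0, 0], 50]
    - [[-0.2, 0, 4.95], [0, 0, 0], 50]
    - [[-0.36, 0, 4.95], [0, 0, 0], 50]
    - [[-0.36, 0, 4.95], [0, 0, 0], 50]

```text
time: 17.65
tool_pos: [0.5593, 0.1158, 0.0261]
tool_rot: [-0.002, 0.047, 0.999, -0.0]
contact_force: [-4.5, 0.8, -0.2]
gripper_width: 0.707
grasp_force: 70.6
```

Call:
jog_arm:
  targets:
    - [[-0.06, 0, 0], [0, 0, 0], 50]
    - [[-0.12, 0, 0], [0, 0, 0], 50]
    - [[-0.12, 0, 0], [0, 0, 0], 50]

```text
time: 18.02
tool_pos: [0.5592, 0.1159, 0.025]
tool_rot: [-0.005, 0.047, 0.999, -0.0]
contact_force: [-13.6, 1.5, 3.4]
gripper_width: 0.712
grasp_force: 71.0
```

Call:
jog_arm:
  targets:
    - [[0.1, 0, 0], [0, 0, 0], 70]
    - [[0.1, 0, 0], [0, 0, 0], 85]
    - [[0.1, 0, 0], [0, 0, 0], 85]
    - [[0.1, 0, -2], [0, 0, 0], 85]
    - [[0.1, 0, -4], [0, 0, 0], 85]
    - [[0.1, 0, -4.5], [0, 0, 0], 85]
    - [[0.22, -2.6, -4.5], [0, 0, 1.3], 60]
    - [[0.22, -2.6, -4.5], [0, 0, 2.6], 60]

```text
time: 19.02
tool_pos: [0.5518, 0.0487, 0.1388]
tool_rot: [0.0, 0.231, 0.973, -0.0]
contact_force: [0.8, 0.3, -0.4]
gripper_width: 0.597
grasp_force: 0.0
```

Call:
jog_arm:
  targets:
    - [[0, 0, 0], [0, 0, 1.3], 60]
    - [[0, 0, 0], [0, 0, 2.6], 60]
    - [[0, 0, 0], [0, 0, 3.9], 60]
    - [[0, 0, 0], [0, 0, 5.2], 60]
    - [[0, 0, 0], [0, 0, 6.5], 60]
    - [[0, 0, 0], [0, 0, 7.8], 60]
    - [[0, 0, 0], [0, 0, 8.65], 60]
    - [[0, 0, 0], [0, 0, 8.65], 60]

```text
time: 20.02
tool_pos: [0.5518, 0.0513, 0.1383]
tool_rot: [-0.0, 0.739, 0.674, -0.0]
contact_force: [-0.6, -0.2, 0.1]
gripper_width: 0.601
grasp_force: 0.0
```

Run:
```python
from h import *
plan((*rk(-.06,-.186),.016,YAW),(*rk(-.06,-.136),.016,YAW))
```

```text
at [0.5518 0.0513 0.1383] th -5.24 rack [-0.0562 -0.1852] tilt [-5.e-04 -0.e+00 -1.e+00]
[-0.03, -0.15, 4.89] [-0.0, 0.0, 0.01] rows>= 2.0
[2.0, 0.0, 0.0] [0.0, 0.0, 0.0] rows>= 0.8
```

Call:
jog_arm:
  targets:
    - [[0, -0.15, 2], [0, 0, 0], 60]
    - [[0, -0.15, 4], [0, 0, 0], 60]
    - [[0, -0.15, 4.85], [0, 0, 0], 60]
    - [[0, -0.15, 4.85], [0, 0, 0], 60]
    - [[0.4, -0.15, 4.85], [0, 0, 0], 60]
    - [[0.8, -0.15, 4.85], [0, 0, 0], 60]
    - [[1.2, -0.15, 4.85], [0, 0, 0], 60]
    - [[1.4, -0.15, 4.85], [0, 0, 0], 60]

```text
time: 21.02
tool_pos: [0.5527, 0.087, 0.0191]
tool_rot: [0.001, 0.739, 0.674, 0.001]
contact_force: [-0.4, -4.1, 4.8]
gripper_width: 0.598
grasp_force: 0.0
```

Call:
jog_arm:
  targets:
    - [[0.2, 0, 0], [0, 0, 0], 60]
    - [[0.4, 0, 0], [0, 0, 0], 60]
    - [[0.55, 0, 0], [0, 0, 0], 60]
    - [[0.6, 0, 0], [0, 0, 0], 60]
    - [[0.6, 0, 0], [0, 0, 0], 60]

```text
time: 21.65
tool_pos: [0.5541, 0.1014, 0.019]
tool_rot: [0.001, 0.739, 0.674, 0.001]
contact_force: [-1.1, -2.7, 6.1]
gripper_width: 0.596
grasp_force: 0.0
```

Call:
jog_arm:
  targets:
    - [[0.06, 0, 0], [0, 0, 0], 60]
    - [[0.12, 0, 0], [0, 0, 0], 60]
    - [[0.16, 0, 0], [0, 0, 0], 60]
    - [[0.16, 0, 0], [0, 0, 0], 60]

```text
time: 22.15
tool_pos: [0.5541, 0.1025, 0.0191]
tool_rot: [0.003, 0.739, 0.674, -0.002]
contact_force: [-2.7, -13.6, 8.5]
gripper_width: 0.597
grasp_force: 0.0
```

Run:
```python
from h import *
print(state()["contact_force"])
plan((*rk(-.06,-.136),.016,YAW))
```

```text
[ -2.71608675 -13.58335083   8.51906512]
at [0.5541 0.1025 0.0191] th -5.31 rack [-0.0586 -0.134 ] tilt [ 0.0011 -0.006  -1.    ]
[-0.08, -0.05, 0.12] [0.01, 0.04, 0.0] rows>= 0.1
```

Call:
jog_arm:
  targets:
    - [[-0.4, 0, 0], [0, 0, 0], 60]
    - [[-0.5, 0, -2], [0, 0, 0], 80]
    - [[-0.5, 0, -4], [0, 0, 0], 100]
    - [[-0.5, 0, -5.8], [0, 0, 0], 100]
    - [[-0.5, 0, -5.8], [0, 0, 0], 100]
    - [[-0.5, 0, -5.8], [0, 0, 0], 100]

```text
time: 22.9
tool_pos: [0.5513, 0.0933, 0.1615]
tool_rot: [-0.001, 0.739, 0.674, -0.0]
contact_force: [-0.9, 0.2, 0.1]
gripper_width: 0.999
grasp_force: 0.0
```

Run:
```python
from h import *
cartons("side")
c=(.4238,-.3329); a=rk(-.0625,-.180)
plan((*c,.14,65.3),(*c,.018,65.3),(*c,.15,65.3),(*a,.15,84.65),(*a,.026,84.65))
```

```text
carton [566.8 168.8] [120.5 105.1] short axis 175.0 rack [-0.0522 -0.0668] z 0.065
carton [ 425.9 -335.9] [ 58.7 108. ] short axis 65.0 rack [-0.1455 -0.5824] z 0.059
carton [ 543.9 -388.8] [ 59.6 107.8] short axis 85.8 rack [-0.023  -0.6241] z 0.059
at [0.5507 0.0932 0.1605] th -5.31 rack [-0.0611 -0.1435] tilt [-3.3e-03  2.0e-04 -1.0e+00]
[-17.44, -3.48, 0.83] [-0.02, -0.01, -8.83] rows>= 7.1
[0.0, 0.0, 4.88] [0.0, 0.0, 0.0] rows>= 2.0
[0.0, 0.0, -5.28] [0.0, 0.0, 0.0] rows>= 2.1
[2.08, 16.21, 0.0] [0.0, 0.0, -2.42] rows>= 6.5
[0.0, 0.0, 4.96] [0.0, 0.0, 0.0] rows>= 2.0
```

Call:
jog_arm:
  targets:
    - [[-17.44, -3.48, 0.8], [0, 0, -1.3], 100]
    - [[-17.44, -3.48, 0.8], [0, 0, -2.6], 100]
    - [[-17.44, -3.48, 0.8], [0, 0, -3.9], 100]
    - [[-17.44, -3.48, 0.8], [0, 0, -5.2], 100]
    - [[-17.44, -3.48, 0.8], [0, 0, -6.5], 100]
    - [[-17.44, -3.48, 0.8], [0, 0, -7.8], 100]
    - [[-17.44, -3.48, 0.8], [0, 0, -8.83], 100]
    - [[-17.44, -3.48, 0.8], [0, 0, -8.83], 100]

```text
time: 23.95
tool_pos: [0.4232, -0.3338, 0.14]
tool_rot: [-0.002, 0.213, 0.977, 0.001]
contact_force: [0.3, 0.0, -0.8]
gripper_width: 0.999
grasp_force: 0.0
```

Run:
```python
from h import *
c=(.4238,-.3329); 
plan((*c,.14,65.3),(*c,.018,65.3))
```

```text
at [ 0.4232 -0.3338  0.14  ] th 65.44 rack [-0.1483 -0.5805] tilt [-0.0025  0.003  -1.    ]
[-0.01, 0.04, -0.0] [0.01, -0.03, 0.02] rows>= 0.0
[0.0, 0.0, 4.88] [0.0, 0.0, 0.0] rows>= 2.0
```

Call:
jog_arm:
  targets:
    - [[0, 0, 2], [0, 0, 0], 100]
    - [[0, 0, 4], [0, 0, 0], 100]
    - [[0, 0, 4.88], [0, 0, 0], 100]
    - [[0, 0, 4.88], [0, 0, 0], 100]
    - [[0, 0, 4.88], [0, 0, 0], 60]
    - [[0, 0, 4.88], [0, 0, 0], 50]
    - [[0, 0, 4.88], [0, 0, 0], 50]
    - [[0, 0, 4.88], [0, 0, 0], 50]

```text
time: 24.95
tool_pos: [0.4258, -0.3337, 0.022]
tool_rot: [0.001, 0.214, 0.977, -0.001]
contact_force: [0.5, 0.7, 5.0]
gripper_width: 0.707
grasp_force: 67.8
```

Call:
jog_arm:
  targets:
    - [[0, 0, 0], [0, 0, 0], 50]
    - [[0, 0, 0], [0, 0, 0], 50]
    - [[0, 0, -2], [0, 0, 0], 50]
    - [[0, 0, -4], [0, 0, 0], 50]
    - [[0, 0, -5.28], [0, 0, 0], 50]
    - [[0, 0, -5.28], [0, 0, 0], 50]
    - [[0, 0, -5.28], [0, 0, 0], 50]

```text
time: 25.82
tool_pos: [0.424, -0.332, 0.1501]
tool_rot: [-0.002, 0.214, 0.977, 0.001]
contact_force: [-0.1, -0.2, -2.7]
gripper_width: 0.704
grasp_force: 67.2
```

Call:
jog_arm:
  targets:
    - [[0.5, 4, 0], [0, 0, -0.6], 50]
    - [[0.9, 7, 0], [0, 0, -1.2], 50]
    - [[1.3, 10, 0], [0, 0, -1.8], 50]
    - [[1.7, 13, 0], [0, 0, -2.42], 50]
    - [[2.08, 16.2, 0], [0, 0, -2.42], 50]
    - [[2.08, 16.2, 0], [0, 0, -2.42], 50]
    - [[2.08, 16.2, 0], [0, 0, -2.42], 50]
    - [[2.08, 16.2, 0], [0, 0, -2.42], 50]

```text
time: 26.82
tool_pos: [0.5453, 0.0589, 0.1492]
tool_rot: [-0.003, 0.044, 0.999, 0.0]
contact_force: [0.4, -0.5, -2.2]
gripper_width: 0.703
grasp_force: 67.3
```

Run:
```python
from h import *
a=rk(-.0625,-.180);b=rk(-.0535,-.180)
plan((*a,.026,84.65),(*b,.026,84.65))
```

```text
at [0.5453 0.0589 0.1492] th 84.9 rack [-0.0633 -0.1782] tilt [-5.5e-03  3.0e-04 -1.0e+00]
[-0.06, -0.07, 4.93] [-0.0, -0.04, 0.03] rows>= 2.0
[-0.36, -0.0, 0.0] [0.0, 0.0, 0.0] rows>= 0.1
```

Call:
jog_arm:
  targets:
    - [[0, -0.07, 2], [0, 0, 0], 50]
    - [[0, -0.07, 4], [0, 0, 0], 50]
    - [[0, -0.07, 4.9], [0, 0, 0.03], 50]
    - [[0, -0.07, 4.9], [0, 0, 0.03], 50]
    - [[0, -0.07, 4.9], [0, 0, 0.03], 50]
    - [[-0.2, -0.07, 4.9], [0, 0, 0.03], 50]
    - [[-0.4, -0.07, 4.9], [0, 0, 0.03], 50]
    - [[-0.4, -0.07, 4.9], [0, 0, 0.03], 50]

```text
time: 27.82
tool_pos: [0.5561, 0.0539, 0.0297]
tool_rot: [-0.001, 0.048, 0.999, -0.0]
contact_force: [-3.7, -0.4, -0.5]
gripper_width: 0.704
grasp_force: 71.7
```

Call:
jog_arm:
  targets:
    - [[-0.06, 0, 0], [0, 0, 0], 50]
    - [[-0.12, 0, 0], [0, 0, 0], 50]
    - [[-0.12, 0, 0], [0, 0, 0], 50]

```text
time: 28.2
tool_pos: [0.5563, 0.054, 0.0289]
tool_rot: [-0.004, 0.048, 0.999, -0.0]
contact_force: [-10.2, -0.1, 3.6]
gripper_width: 0.706
grasp_force: 72.4
```

Call:
jog_arm:
  targets:
    - [[0.1, 0, 0], [0, 0, 0], 70]
    - [[0.1, 0, 0], [0, 0, 0], 85]
    - [[0.1, 0, 0], [0, 0, 0], 85]
    - [[0.1, 0, -2], [0, 0, 0], 85]
    - [[0.1, 0, -4], [0, 0, 0], 85]
    - [[0.1, 0, -4.5], [0, 0, 0], 85]
    - [[0.3, -2.6, -4.5], [0, 0, 1.3], 60]
    - [[0.3, -2.6, -4.5], [0, 0, 2.6], 60]

```text
time: 29.2
tool_pos: [0.5457, -0.0129, 0.1425]
tool_rot: [0.0, 0.233, 0.973, -0.0]
contact_force: [0.1, 1.3, 0.1]
gripper_width: 0.604
grasp_force: 0.0
```

Call:
jog_arm:
  targets:
    - [[0, 0, 0], [0, 0, 1.3], 60]
    - [[0, 0, 0], [0, 0, 2.6], 60]
    - [[0, 0, 0], [0, 0, 3.9], 60]
    - [[0, 0, 0], [0, 0, 5.2], 60]
    - [[0, 0, 0], [0, 0, 6.5], 60]
    - [[0, 0, 0], [0, 0, 7.8], 60]
    - [[0, 0, 0], [0, 0, 8.65], 60]
    - [[0, 0, 0], [0, 0, 8.65], 60]

```text
time: 30.2
tool_pos: [0.5457, -0.0102, 0.142]
tool_rot: [-0.0, 0.74, 0.672, -0.0]
contact_force: [0.2, -0.3, -0.7]
gripper_width: 0.601
grasp_force: 0.0
```

Run:
```python
from h import *
plan((*rk(-.06,-.248),.02,YAW),(*rk(-.06,-.196),.02,YAW))
```

```text
at [ 0.5457 -0.0102  0.142 ] th -5.48 rack [-0.0565 -0.247 ] tilt [-4.e-04  1.e-04 -1.e+00]
[-0.04, -0.14, 4.88] [-0.0, -0.0, -0.02] rows>= 2.0
[2.08, -0.0, 0.0] [0.0, 0.0, 0.0] rows>= 0.8
```

Call:
jog_arm:
  targets:
    - [[0, -0.15, 2], [0, 0, 0], 60]
    - [[0, -0.15, 4], [0, 0, 0], 60]
    - [[0, -0.15, 4.85], [0, 0, 0], 60]
    - [[0, -0.15, 4.85], [0, 0, 0], 60]
    - [[0.4, -0.15, 4.85], [0, 0, 0], 60]
    - [[0.8, -0.15, 4.85], [0, 0, 0], 60]
    - [[1.2, -0.15, 4.85], [0, 0, 0], 60]
    - [[1.4, -0.15, 4.85], [0, 0, 0], 60]

```text
time: 31.2
tool_pos: [0.5465, 0.0254, 0.0225]
tool_rot: [0.001, 0.74, 0.672, 0.0]
contact_force: [-1.0, -3.0, 3.2]
gripper_width: 0.603
grasp_force: 1.4
```

Call:
jog_arm:
  targets:
    - [[0.2, 0, 0], [0, 0, 0], 60]
    - [[0.4, 0, 0], [0, 0, 0], 60]
    - [[0.55, 0, 0], [0, 0, 0], 60]
    - [[0.65, 0, 0], [0, 0, 0], 60]
    - [[0.65, 0, 0], [0, 0, 0], 60]

```text
time: 31.82
tool_pos: [0.5481, 0.041, 0.0224]
tool_rot: [0.001, 0.741, 0.672, 0.001]
contact_force: [0.2, -2.1, 6.0]
gripper_width: 0.605
grasp_force: 1.2
```

Call:
jog_arm:
  targets:
    - [[0.06, 0, 0], [0, 0, 0], 60]
    - [[0.12, 0, 0], [0, 0, 0], 60]
    - [[0.16, 0, 0], [0, 0, 0], 60]
    - [[0.16, 0, 0], [0, 0, 0], 60]

```text
time: 32.33
tool_pos: [0.5484, 0.0429, 0.0224]
tool_rot: [0.002, 0.74, 0.672, -0.001]
contact_force: [-1.3, -10.2, 6.2]
gripper_width: 0.6
grasp_force: 5.0
```

Run:
```python
from h import *
print(state()["contact_force"])
plan((*rk(-.06,-.196),.02,YAW))
```

```text
[ -1.27100605 -10.17669088   6.22068222]
at [0.5484 0.0429 0.0224] th -5.49 rack [-0.0588 -0.1938] tilt [ 0.0016 -0.0047 -1.    ]
[-0.09, -0.05, 0.1] [0.01, 0.03, -0.02] rows>= 0.1
```

Call:
jog_arm:
  targets:
    - [[-0.4, 0, 0], [0, 0, 0], 60]
    - [[-0.5, 0, -2], [0, 0, 0], 80]
    - [[-0.5, 0, -4], [0, 0, 0], 100]
    - [[-0.5, 0, -5.8], [0, 0, 0], 100]
    - [[-0.5, 0, -5.8], [0, 0, -1], 100]
    - [[-0.5, 0, -5.8], [0, 0, -2], 100]
    - [[-0.5, 0, -5.8], [0, 0, -3], 100]
    - [[-0.5, 0, -5.8], [0, 0, -3], 100]

```text
time: 33.33
tool_pos: [0.5456, 0.033, 0.1654]
tool_rot: [-0.001, 0.585, 0.811, -0.0]
contact_force: [-0.4, -0.4, 0.1]
gripper_width: 0.998
grasp_force: 0.0
```

Run:
```python
from h import *
cartons("side")
c=(.5416,-.387)
plan((*c,.14,87.1),(*c,.018,87.1))
```

```text
carton [564.4 139.7] [182.3 105.1] short axis 175.1 rack [-0.0519 -0.0959] z 0.065
carton [ 544. -390.] [ 59.3 107.1] short axis 87.0 rack [-0.0229 -0.6252] z 0.059
at [0.5457 0.0329 0.1655] th 18.31 rack [-0.0605 -0.204 ] tilt [-1.4e-03  8.0e-04 -1.0e+00]
[-15.9, -5.43, 1.01] [-0.0, -0.01, -8.6] rows>= 6.7
[0.0, 0.0, 4.88] [0.0, 0.0, 0.0] rows>= 2.0
```

Call:
jog_arm:
  targets:
    - [[-15.9, -5.43, 1], [0, 0, -1.3], 100]
    - [[-15.9, -5.43, 1], [0, 0, -2.6], 100]
    - [[-15.9, -5.43, 1], [0, 0, -3.9], 100]
    - [[-15.9, -5.43, 1], [0, 0, -5.2], 100]
    - [[-15.9, -5.43, 1], [0, 0, -6.5], 100]
    - [[-15.9, -5.43, 1], [0, 0, -7.8], 100]
    - [[-15.9, -5.43, 1], [0, 0, -8.6], 100]
    - [[-15.9, -5.43, 1], [0, 0, -8.6], 100]

```text
time: 34.38
tool_pos: [0.542, -0.3911, 0.1401]
tool_rot: [-0.0, 0.027, 1.0, 0.0]
contact_force: [0.5, 1.1, 0.1]
gripper_width: 1.003
grasp_force: 0.0
```

Call:
jog_arm:
  targets:
    - [[0, 0, 0], [0, 0, 0], 100]
    - [[0, 0, 2], [0, 0, 0], 100]
    - [[0, 0, 4], [0, 0, 0], 100]
    - [[0, 0, 4.88], [0, 0, 0], 100]
    - [[0, 0, 4.88], [0, 0, 0], 100]
    - [[0, 0, 4.88], [0, 0, 0], 60]
    - [[0, 0, 4.88], [0, 0, 0], 50]
    - [[0, 0, 4.88], [0, 0, 0], 50]

```text
time: 35.38
tool_pos: [0.5451, -0.3889, 0.0227]
tool_rot: [0.002, 0.024, 1.0, -0.002]
contact_force: [0.2, 0.3, 7.4]
gripper_width: 0.702
grasp_force: 67.4
```

Call:
jog_arm:
  targets:
    - [[0, 0, 0], [0, 0, 0], 50]
    - [[0, 0, 0], [0, 0, 0], 50]
    - [[0, 0, -2], [0, 0, 0], 50]
    - [[0, 0, -4], [0, 0, 0], 50]
    - [[0, 0, -5.28], [0, 0, 0], 50]
    - [[0, 0, -5.28], [0, 0, 0], 50]
    - [[0, 0, -5.28], [0, 0, 0], 50]

```text
time: 36.25
tool_pos: [0.5423, -0.3866, 0.1492]
tool_rot: [-0.001, 0.024, 1.0, 0.001]
contact_force: [-1.0, 0.1, -2.4]
gripper_width: 0.702
grasp_force: 66.8
```

Run:
```python
from h import *
a=rk(-.0625,-.238)
plan((*a,.15,84.65))
```

```text
at [ 0.5423 -0.3866  0.1492] th 87.24 rack [-0.0248 -0.622 ] tilt [-0.0022  0.0019 -1.    ]
[0.81, 15.41, -0.0] [0.01, -0.02, 0.32] rows>= 6.2
```

Call:
jog_arm:
  targets:
    - [[0.2, 4, 0], [0, 0, 0.32], 50]
    - [[0.4, 7, 0], [0, 0, 0.32], 50]
    - [[0.6, 10, 0], [0, 0, 0.32], 50]
    - [[0.7, 13, 0], [0, 0, 0.32], 50]
    - [[0.81, 15.4, 0], [0, 0, 0.32], 50]
    - [[0.81, 15.4, 0], [0, 0, 0.32], 50]
    - [[0.81, 15.4, 0], [0, 0, 0.32], 50]
    - [[0.81, 15.4, 0], [0, 0, 0.32], 50]

```text
time: 37.25
tool_pos: [0.5403, -0.0014, 0.1491]
tool_rot: [-0.002, 0.046, 0.999, -0.0]
contact_force: [0.8, -0.6, -1.9]
gripper_width: 0.7
grasp_force: 66.9
```

Run:
```python
from h import *
a=rk(-.0625,-.240);b=rk(-.0525,-.240)
plan((*a,.027,84.65),(*b,.027,84.65))
cartons("side")
```

```text
at [ 0.5403 -0.0014  0.1491] th 84.77 rack [-0.0627 -0.2386] tilt [-0.0036 -0.     -1.    ]
[-0.03, -0.05, 4.88] [-0.0, -0.03, 0.02] rows>= 2.0
[-0.4, -0.0, 0.0] [0.0, 0.0, 0.0] rows>= 0.2
```

Call:
jog_arm:
  targets:
    - [[0, -0.05, 2], [0, 0, 0], 50]
    - [[0, -0.05, 4], [0, 0, 0], 50]
    - [[0, -0.05, 4.9], [0, 0, 0], 50]
    - [[0, -0.05, 4.9], [0, 0, 0], 50]
    - [[0, -0.05, 4.9], [0, 0, 0], 50]
    - [[-0.2, -0.05, 4.9], [0, 0, 0], 50]
    - [[-0.4, -0.05, 4.9], [0, 0, 0], 50]
    - [[-0.4, -0.05, 4.9], [0, 0, 0], 50]

```text
time: 38.3
tool_pos: [0.5514, -0.0042, 0.0287]
tool_rot: [-0.0, 0.046, 0.999, -0.0]
contact_force: [-0.6, -0.2, -2.0]
gripper_width: 0.703
grasp_force: 71.7
```

Call:
jog_arm:
  targets:
    - [[-0.06, 0, 0], [0, 0, 0], 50]
    - [[-0.12, 0, 0], [0, 0, 0], 50]
    - [[-0.12, 0, 0], [0, 0, 0], 50]

```text
time: 38.67
tool_pos: [0.5516, -0.004, 0.0278]
tool_rot: [-0.004, 0.046, 0.999, -0.0]
contact_force: [-9.0, -0.9, 2.4]
gripper_width: 0.708
grasp_force: 72.3
```

Call:
jog_arm:
  targets:
    - [[0.1, 0, 0], [0, 0, 0], 70]
    - [[0.1, 0, 0], [0, 0, 0], 85]
    - [[0.1, 0, 0], [0, 0, 0], 85]
    - [[0.1, 0, -2], [0, 0, 0], 85]
    - [[0.1, 0, -4], [0, 0, 0], 85]
    - [[0.1, 0, -4.5], [0, 0, 0], 85]
    - [[0.3, -2.6, -4.5], [0, 0, 1.3], 60]
    - [[0.3, -2.6, -4.5], [0, 0, 2.6], 60]

```text
time: 39.67
tool_pos: [0.5405, -0.0709, 0.1412]
tool_rot: [0.0, 0.231, 0.973, -0.0]
contact_force: [0.1, 0.5, -0.2]
gripper_width: 0.6
grasp_force: 0.0
```

Call:
jog_arm:
  targets:
    - [[0, 0, 0], [0, 0, 1.3], 60]
    - [[0, 0, 0], [0, 0, 2.6], 60]
    - [[0, 0, 0], [0, 0, 3.9], 60]
    - [[0, 0, 0], [0, 0, 5.2], 60]
    - [[0, 0, 0], [0, 0, 6.5], 60]
    - [[0, 0, 0], [0, 0, 7.8], 60]
    - [[0, 0, 0], [0, 0, 8.65], 60]
    - [[0, 0, 0], [0, 0, 8.65], 60]

```text
time: 40.67
tool_pos: [0.5406, -0.0682, 0.1406]
tool_rot: [-0.0, 0.739, 0.674, -0.0]
contact_force: [-0.2, -0.7, 0.5]
gripper_width: 0.601
grasp_force: 0.0
```

Run:
```python
from h import *
plan((*rk(-.06,-.308),.021,YAW),(*rk(-.06,-.256),.021,YAW))
```

```text
at [ 0.5406 -0.0682  0.1406] th -5.24 rack [-0.0562 -0.3052] tilt [-8.e-04  3.e-04 -1.e+00]
[-0.11, -0.15, 4.78] [-0.01, -0.0, 0.01] rows>= 1.9
[2.08, -0.0, 0.0] [0.0, 0.0, 0.0] rows>= 0.8
```

Call:
jog_arm:
  targets:
    - [[-0.1, -0.15, 2], [0, 0, 0], 60]
    - [[-0.1, -0.15, 4], [0, 0, 0], 60]
    - [[-0.1, -0.15, 4.78], [0, 0, 0], 60]
    - [[-0.1, -0.15, 4.78], [0, 0, 0], 60]
    - [[0.3, -0.15, 4.78], [0, 0, 0], 60]
    - [[0.7, -0.15, 4.78], [0, 0, 0], 60]
    - [[1.1, -0.15, 4.78], [0, 0, 0], 60]
    - [[1.3, -0.15, 4.78], [0, 0, 0], 60]

```text
time: 41.68
tool_pos: [0.5409, -0.035, 0.0227]
tool_rot: [0.001, 0.739, 0.674, 0.0]
contact_force: [-0.3, -2.2, 1.5]
gripper_width: 0.604
grasp_force: 0.8
```

Call:
jog_arm:
  targets:
    - [[0.2, 0, 0], [0, 0, 0], 60]
    - [[0.4, 0, 0], [0, 0, 0], 60]
    - [[0.55, 0, 0], [0, 0, 0], 60]
    - [[0.65, 0, 0], [0, 0, 0], 60]
    - [[0.65, 0, 0], [0, 0, 0], 60]

```text
time: 42.3
tool_pos: [0.5423, -0.0194, 0.0224]
tool_rot: [0.0, 0.739, 0.674, 0.0]
contact_force: [-0.0, -2.8, 4.3]
gripper_width: 0.605
grasp_force: 1.1
```

Call:
jog_arm:
  targets:
    - [[0.06, 0, 0], [0, 0, 0], 60]
    - [[0.12, 0, 0], [0, 0, 0], 60]
    - [[0.16, 0, 0], [0, 0, 0], 60]
    - [[0.16, 0, 0], [0, 0, 0], 60]

```text
time: 42.8
tool_pos: [0.5424, -0.0177, 0.0224]
tool_rot: [0.002, 0.739, 0.674, -0.001]
contact_force: [-2.0, -11.1, 6.8]
gripper_width: 0.599
grasp_force: 5.4
```

Run:
```python
from h import *
print(state()["contact_force"])
plan((*rk(-.06,-.255),.021,YAW))
```

```text
[ -1.95403478 -11.08056726   6.78344293]
at [ 0.5424 -0.0177  0.0224] th -5.32 rack [-0.0591 -0.2547] tilt [ 5.0e-04 -4.6e-03 -1.0e+00]
[-0.01, -0.04, 0.06] [0.01, 0.03, 0.0] rows>= 0.0
```

Call:
jog_arm:
  targets:
    - [[-0.4, 0, 0], [0, 0, 0], 60]
    - [[-0.5, 0, -2], [0, 0, 0], 80]
    - [[-0.5, 0, -4], [0, 0, 0], 100]
    - [[-0.5, 0, -6], [0, 0, 0], 100]
    - [[-0.5, 0, -8], [0, 0, -1], 100]
    - [[-0.5, 0, -10], [0, 0, -2], 100]
    - [[-0.5, 0, -10], [0, 0, -3], 100]
    - [[-0.5, 0, -10], [0, 0, -4], 100]

```text
time: 43.8
tool_pos: [0.5407, -0.0274, 0.2716]
tool_rot: [-0.0, 0.523, 0.853, 0.001]
contact_force: [-0.0, 0.0, 0.1]
gripper_width: 0.999
grasp_force: 0.0
```

Run:
```python
from h import *
plan((.45,.19,.43,84.65))
```

```text
at [ 0.5407 -0.0274  0.2716] th 26.97 rack [-0.0599 -0.2645] tilt [-3.0e-04  1.5e-03 -1.0e+00]
[9.4, 0.71, -6.32] [0.01, -0.01, -7.21] rows>= 5.4
```

Call:
jog_arm:
  targets:
    - [[9.4, 0.7, -6.3], [0, 0, -1.3], 100]
    - [[9.4, 0.7, -6.3], [0, 0, -2.6], 100]
    - [[9.4, 0.7, -6.3], [0, 0, -3.9], 100]
    - [[9.4, 0.7, -6.3], [0, 0, -5.2], 100]
    - [[9.4, 0.7, -6.3], [0, 0, -6.5], 100]
    - [[9.4, 0.7, -6.3], [0, 0, -7.2], 100]
    - [[9.4, 0.7, -6.3], [0, 0, -7.2], 100]
    - [[9.4, 0.7, -6.3], [0, 0, -7.2], 100]

```text
time: 44.8
tool_pos: [0.4508, 0.1898, 0.428]
tool_rot: [-0.001, 0.051, 0.999, -0.0]
contact_force: [-1.0, 0.4, 0.1]
gripper_width: 0.996
grasp_force: 0.0
```

Run:
```python
from h import *
plan()
rgb,d,P,M=cam("wrist"); save("w4",rgb); np.save("w4.npy",P)
v=P.reshape(-1,3); v=v[~np.isnan(v[:,0])]
q=v[(v[:,2]>.056)&(v[:,2]<.072)&(v[:,0]>.45)&(v[:,0]<.64)&(v[:,1]>-.1)&(v[:,1]<.24)]
r=cv2.minAreaRect((q[:,:2]*1000).astype(np.float32)); print(r,inrk(np.array(r[0])/1000),np.median(q[:,2]))
q=v[(v[:,0]>.455)&(v[:,0]<.57)&(v[:,1]>.335)&(v[:,1]<.42)]
for a,b in((.02,.04),(.067,.08)):
    w=q[(q[:,2]>a)&(q[:,2]<b)]; r=cv2.minAreaRect((w[:,:2]*1000).astype(np.float32)); print('clip',len(w),np.round(r[0],1),np.round(r[1],1),round(r[2],1))
```

```text
at [0.4508 0.1898 0.428 ] th 84.19 rack [-0.1697 -0.0567] tilt [-2.3e-03 -1.0e-04 -1.0e+00]
((558.287353515625, 113.75748443603516), (241.64366149902344, 111.7760009765625), 84.6824722290039) [-0.05554634 -0.12235464] 0.06337741427951182
clip 513 [511.9 375.9] [90.9 30.3] 16.5
clip 292 [483.3 365.5] [16.9 25.6] 11.4
```

View pics/w4.png

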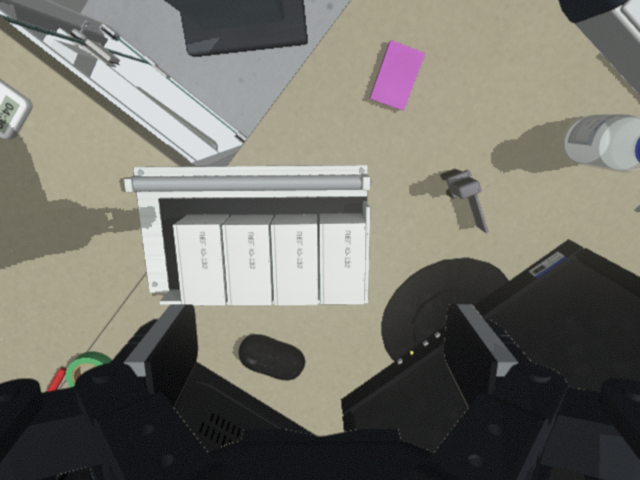

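The view shows all four cartons in one flush row (175–367, 213–304), with the clip still at (465,190). Now the clip.

Run:
```python
from h import *
t=(.4837,.3655)
plan((*t,.13,16.4),(*t,.036,16.4))
```

```text
at [0.4509 0.1897 0.4282] th 84.19 rack [-0.1696 -0.0568] tilt [-2.e-03 -1.e-04 -1.e+00]
[-0.62, 7.13, 11.92] [-0.01, -0.01, 8.47] rows>= 6.3
[0.0, 0.0, 3.76] [0.0, 0.0, 0.0] rows>= 1.5
```

Call:
jog_arm:
  targets:
    - [[-0.6, 7.1, 5], [0, 0, 1.3], 55]
    - [[-0.6, 7.1, 8], [0, 0, 2.6], 55]
    - [[-0.6, 7.1, 10], [0, 0, 3.9], 55]
    - [[-0.6, 7.1, 11], [0, 0, 5.2], 55]
    - [[-0.6, 7.1, 11], [0, 0, 6.5], 55]
    - [[-0.6, 7.1, 11.9], [0, 0, 7.8], 55]
    - [[-0.6, 7.1, 11.9], [0, 0, 8.47], 55]
    - [[-0.6, 7.1, 11.9], [0, 0, 8.47], 55]

```text
time: 45.85
tool_pos: [0.4833, 0.3645, 0.1305]
tool_rot: [-0.001, 0.598, 0.801, -0.001]
contact_force: [1.3, 0.1, 1.0]
gripper_width: 0.551
grasp_force: 0.0
```

Run:
```python
from h import *
t=(.4837,.3655)
plan((*t,.036,16.4))
```

```text
at [0.4833 0.3645 0.1305] th 16.52 rack [-0.1536  0.1203] tilt [-0.002 -0.001 -1.   ]
[0.03, 0.04, 3.78] [-0.02, 0.0, 0.01] rows>= 1.5
```

Call:
jog_arm:
  targets:
    - [[0.03, 0.04, 1.5], [0, 0, 0], 55]
    - [[0.03, 0.04, 3], [0, 0, 0], 55]
    - [[0.03, 0.04, 3.7], [0, 0, 0], 55]
    - [[0.03, 0.04, 3.7], [0, 0, 0], 55]
    - [[0.03, 0.04, 3.7], [0, 0, 0], 30]
    - [[0.03, 0.04, 3.7], [0, 0, 0], 5]
    - [[0.03, 0.04, 3.7], [0, 0, 0], 5]
    - [[0.03, 0.04, 3.7], [0, 0, 0], 5]

```text
time: 46.85
tool_pos: [0.4856, 0.3668, 0.0413]
tool_rot: [0.001, 0.598, 0.801, 0.002]
contact_force: [0.2, -0.4, 6.0]
gripper_width: 0.174
grasp_force: 59.9
```

Call:
jog_arm:
  targets:
    - [[0, 0, 0], [0, 0, 0], 5]
    - [[0, 0, 0], [0, 0, 0], 5]
    - [[0, 0, 0], [0, 0, 0], 5]

```text
time: 47.22
tool_pos: [0.4856, 0.3669, 0.0414]
tool_rot: [0.001, 0.598, 0.801, 0.002]
contact_force: [-0.6, 0.0, 7.2]
gripper_width: 0.18
grasp_force: 59.9
```

Call:
jog_arm:
  targets:
    - [[0, 0, -1], [0, 0, 0], 5]
    - [[0, 0, -3], [0, 0, 0], 5]
    - [[0, 0, -5], [0, 0, 0], 5]
    - [[0, 0, -6], [0, 0, 0], 5]
    - [[0, 0, -6], [0, 0, 0], 5]
    - [[0, 0, -6], [0, 0, 0], 5]

```text
time: 47.98
tool_pos: [0.4834, 0.3655, 0.1872]
tool_rot: [-0.001, 0.598, 0.801, -0.001]
contact_force: [0.4, -0.5, -1.6]
gripper_width: 0.179
grasp_force: 59.1
```

Run:
```python
from h import *
print(state()["contact_force"],state()["gripper_width"])
a=rk(-.157,-.2615)
plan((*a,.19,YAW),(*a,.09,YAW))
```

```text
[ 0.35874781 -0.48656703 -1.57731203] 0.17887978243718627
at [0.4834 0.3655 0.1872] th 16.52 rack [-0.1536  0.1213] tilt [-0.0026 -0.0015 -1.    ]
[-14.16, -5.83, -0.08] [-0.02, 0.01, 2.73] rows>= 6.1
[0.0, 0.0, 4.0] [0.0, 0.0, 0.0] rows>= 1.6
```

Call:
jog_arm:
  targets:
    - [[-3, -1.2, 0], [0, 0, 0.5], 5]
    - [[-6, -2.4, 0], [0, 0, 1], 5]
    - [[-9, -3.7, 0], [0, 0, 1.6], 5]
    - [[-12, -5, 0], [0, 0, 2.2], 5]
    - [[-14.16, -5.83, 0], [0, 0, 2.73], 5]
    - [[-14.16, -5.83, 0], [0, 0, 2.73], 5]
    - [[-14.16, -5.83, 0], [0, 0, 2.73], 5]
    - [[-14.16, -5.83, 0], [0, 0, 2.73], 5]

```text
time: 48.98
tool_pos: [0.4444, -0.0148, 0.1875]
tool_rot: [-0.001, 0.74, 0.673, -0.001]
contact_force: [0.1, -0.7, -1.2]
gripper_width: 0.175
grasp_force: 59.1
```

Call:
jog_arm:
  targets:
    - [[0, 0, 0.5], [0, 0, 0], 5]
    - [[0, 0, 1], [0, 0, 0], 5]
    - [[0, 0, 1], [0, 0, 0], 5]
    - [[0, 0, 1], [0, 0, 0], 5]

```text
time: 49.48
tool_pos: [0.4453, -0.0143, 0.1641]
tool_rot: [-0.0, 0.739, 0.674, -0.0]
contact_force: [0.1, -0.5, -1.3]
gripper_width: 0.177
grasp_force: 59.1
```

Run:
```python
from h import *
a=rk(-.157,-.2615)
plan((*a,.09,YAW))
rgb,d,P,M=cam("wrist"); save("w5",rgb); np.save("w5.npy",P)
v=P.reshape(-1,3); v=v[~np.isnan(v[:,0])]
q=v[(v[:,2]>.056)&(v[:,2]<.07)&(v[:,0]>.48)&(v[:,0]<.64)&(v[:,1]>-.05)&(v[:,1]<.24)]
k=np.stack([inrk(p) for p in q]); print('cartons',np.percentile(k,[1,50,99],axis=0).round(4))
q=v[(v[:,2]>.023)&(v[:,2]<.036)&(v[:,0]>.42)&(v[:,0]<.49)&(v[:,1]>-.05)&(v[:,1]<.2)]
k=np.stack([inrk(p) for p in q]); print('rail',np.percentile(k[:,0],[1,50,99]).round(4))
```

```text
at [ 0.4453 -0.0143  0.1641] th -5.26 rack [-0.1561 -0.2603] tilt [-3.e-04  1.e-04 -1.e+00]
[-0.05, -0.03, 2.97] [-0.0, -0.0, 0.01] rows>= 1.2
cartons [[-0.111  -0.2428]
 [-0.0571 -0.182 ]
 [-0.0027 -0.1339]]
rail [-0.1654 -0.1559 -0.1463]
```

View pics/w5.png

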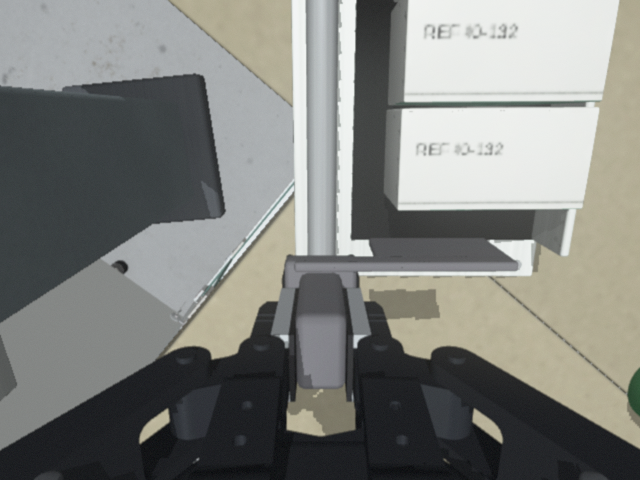

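The clip hangs straight in the fingers over the rail, plate forward (370–520, 240–270). A thin line shows between the last two cartons at row ~103, so I'll measure that gap.

Run:
```python
from h import *
P=np.load("w5.npy"); 
for u in (430,480,530,580):
    a=[(v,*inrk(P[v,u]).round(4),P[v,u,2].round(4)) for v in range(95,113)]
    print(u,[(t[0],float(t[2]),float(t[3])) for t in a][::1] if u==480 else '')
    c=P[5:240,u]; m=(c[:,2]>.055)&(c[:,2]<.07); y=np.array([inrk(p)[1] for p in c[m]]); d=np.diff(y); i=np.argmax(abs(d)); print('top end',y.min().round(4),'maxgap',abs(d[i]).round(4),'from',y[i].round(4),y[i+1].round(4),'typ',np.median(abs(d)).round(4))
for (u0,u1,v0,v1) in ((385,625,0,99),(385,605,107,212)):
    q=P[v0:v1,u0:u1].reshape(-1,3); q=q[(q[:,2]>.057)&(q[:,2]<.07)]; r=cv2.minAreaRect((q[:,:2]*1000).astype(np.float32)); print(r,inrk(np.array(r[0])/1000))
```

```text
430 
top end -0.2438 maxgap 0.0031 from -0.1837 -0.1869 typ 0.0005
480 [(95, -0.18, 0.063), (96, -0.1805, 0.0638), (97, -0.181, 0.0627), (98, -0.1816, 0.0633), (99, nan, nan), (100, -0.1826, 0.0637), (101, -0.1831, 0.0617), (102, -0.1836, 0.0621), (103, -0.1839, 0.0527), (104, -0.1843, 0.045), (105, -0.1846, 0.0368), (106, -0.1854, 0.0439), (107, -0.1862, 0.0591), (108, -0.1868, 0.0643), (109, -0.1874, 0.0637), (110, -0.1879, 0.0644), (111, -0.1884, 0.0635), (112, -0.189, 0.0629)]
top end -0.2442 maxgap 0.0026 from -0.1836 -0.1862 typ 0.0005
530 
top end -0.2444 maxgap 0.0027 from -0.1835 -0.1862 typ 0.0005
580 
top end -0.2435 maxgap 0.0032 from -0.1831 -0.1862 typ 0.0005
((554.6624145507812, 79.5089340209961), (49.65001678466797, 110.95256042480469), 84.7269287109375) [-0.05596217 -0.15679198]
((549.1190185546875, 21.22960662841797), (58.26781463623047, 111.49702453613281), 84.65430450439453) [-0.05604748 -0.21533429]
```

Run:
```python
from h import *
P=np.load("w5.npy"); q=P[225:280,375:515].reshape(-1,3); q=q[q[:,2]>.1]
k=np.stack([inrk(p) for p in q]); print(np.percentile(k,[2,50,98],axis=0).round(4),np.percentile(q[:,2],[2,50,98]).round(4))
t=q[q[:,2]>.155]; kt=np.stack([inrk(p) for p in t]); print(len(t),np.percentile(kt,[2,50,98],axis=0).round(4),np.polyfit(kt[:,0],kt[:,1],1))
t=q[(q[:,2]<.15)]; kt=np.stack([inrk(p) for p in t]); print('face',len(t),np.percentile(kt,[2,50,98],axis=0).round(4),np.polyfit(kt[:,0],kt[:,1],1))
# tab (grip) x centre
q=P[270:385,295:350].reshape(-1,3); q=q[(q[:,2]>.19)&(q[:,2]<.21)]; k=np.stack([inrk(p) for p in q]); print('tab',np.percentile(k,[2,50,98],axis=0).round(4))
```

```text
[[-0.1338 -0.2473]
 [-0.1088 -0.2441]
 [-0.0835 -0.2435]] [0.1243 0.1491 0.158 ]
1511 [[-0.1348 -0.2477]
 [-0.1103 -0.2453]
 [-0.0838 -0.2435]] [ 0.00713492 -0.24456074]
face 2243 [[-0.1325 -0.2444]
 [-0.1078 -0.244 ]
 [-0.0832 -0.2436]] [ 0.00234123 -0.24376744]
tab [[-0.1638 -0.27  ]
 [-0.1558 -0.2577]
 [-0.1482 -0.2476]]
```

Call:
jog_arm:
  targets:
    - [[-0.1, 0, 0.5], [0, 0, 0], 5]
    - [[-0.1, 0, 1.5], [0, 0, 0], 5]
    - [[-0.1, 0, 2.5], [0, 0, 0], 5]
    - [[-0.1, 0, 3.1], [0, 0, 0], 5]
    - [[-0.1, 0, 3.4], [0, 0, 0], 5]
    - [[-0.1, 0, 3.6], [0, 0, 0], 5]
    - [[-0.1, 0, 3.6], [0, 0, 0], 5]

```text
time: 50.4
tool_pos: [0.4453, -0.0173, 0.0746]
tool_rot: [0.0, 0.739, 0.674, 0.0]
contact_force: [-0.5, 0.6, -1.0]
gripper_width: 0.176
grasp_force: 59.1
```

Call:
jog_arm:
  targets:
    - [[0, 0, 0.1], [0, 0, 0], 5]
    - [[0, 0, 0.2], [0, 0, 0], 5]
    - [[0, 0, 0.3], [0, 0, 0], 5]
    - [[0, 0, 0.4], [0, 0, 0], 5]
    - [[0, 0, 0.4], [0, 0, 0], 5]

```text
time: 51.02
tool_pos: [0.4457, -0.0173, 0.0651]
tool_rot: [0.0, 0.739, 0.674, 0.0]
contact_force: [-0.6, 0.0, 3.4]
gripper_width: 0.178
grasp_force: 59.8
```

Call:
jog_arm:
  targets:
    - [[0, 0, 0.1], [0, 0, 0], 5]
    - [[0, 0, 0.2], [0, 0, 0], 5]
    - [[0, 0, 0.3], [0, 0, 0], 5]
    - [[0, 0, 0.3], [0, 0, 0], 5]

```text
time: 51.52
tool_pos: [0.446, -0.0176, 0.0583]
tool_rot: [0.001, 0.739, 0.674, 0.0]
contact_force: [-1.8, -0.2, 7.1]
gripper_width: 0.177
grasp_force: 60.4
```

Call:
jog_arm:
  targets:
    - [[0, 0, 0.1], [0, 0, 0], 5]
    - [[0, 0, 0.2], [0, 0, 0], 5]
    - [[0, 0, 0.3], [0, 0, 0], 5]
    - [[0, 0, 0.3], [0, 0, 0], 5]

```text
time: 52.02
tool_pos: [0.445, -0.0172, 0.0488]
tool_rot: [0.0, 0.739, 0.674, 0.0]
contact_force: [2.3, -1.2, -3.7]
gripper_width: 0.177
grasp_force: 58.8
```

Call:
jog_arm:
  targets:
    - [[0, 0, 0.1], [0, 0, 0], 5]
    - [[0, 0, 0.2], [0, 0, 0], 5]
    - [[0, 0, 0.2], [0, 0, 0], 5]

```text
time: 52.4
tool_pos: [0.4457, -0.0174, 0.0486]
tool_rot: [-0.001, 0.739, 0.674, -0.001]
contact_force: [-12.6, 1.6, 28.8]
gripper_width: 0.179
grasp_force: 63.3
```

Run:
```python
from h import *
plan()
rgb,d,P,M=cam("wrist"); save("w6",rgb); np.save("w6.npy",P)
q=P[150:330,380:530].reshape(-1,3); k=np.stack([inrk(p) for p in q])
m=(k[:,0]>-.125)&(k[:,0]<-.09)
for zl,zh,n in((.036,.0475,'plate top'),):
    t=k[m&(q[:,2]>zl)&(q[:,2]<zh)]; print(n,len(t),np.percentile(t[:,1],[2,50,98]).round(4) if len(t) else '')
t=k[(k[:,0]>-.1)&(k[:,0]<-.06)&(q[:,2]>.057)&(q[:,2]<.07)]; print('carton edge',np.percentile(t[:,1],[1,2]).round(4))
```

```text
at [ 0.4457 -0.0174  0.0486] th -5.29 rack [-0.1555 -0.2634] tilt [-2.7e-03  2.0e-04 -1.0e+00]
plate top 1630 [-0.2502 -0.2355 -0.2064]
carton edge [-0.2441 -0.2438]
```

View pics/w6.png

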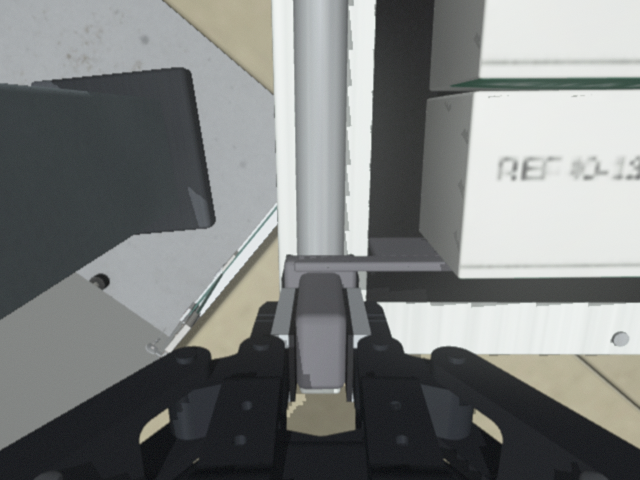

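The clip sits on the rail, its plate just behind the last carton's face (370–445, 240–270). Next I'll release, back off and check.

Call:
jog_arm:
  targets:
    - [[0, 0, -0.2], [0, 0, 0], 5]
    - [[0, 0, -0.2], [0, 0, 0], 30]
    - [[0, 0, -0.2], [0, 0, 0], 50]
    - [[0, 0, -0.2], [0, 0, 0], 50]
    - [[0, 0, -2], [0, 0, 0], 50]
    - [[0, 0, -4], [0, 0, 0], 50]
    - [[0, 0, -6], [0, 0, 0], 50]
    - [[0, 0, -8], [0, 0, 0], 50]

```text
time: 53.45
tool_pos: [0.4448, -0.0172, 0.2459]
tool_rot: [0.0, 0.739, 0.674, 0.0]
contact_force: [0.7, -0.1, -1.0]
gripper_width: 0.498
grasp_force: 0.0
```

Call:
jog_arm:
  targets:
    - [[-4, 0, -2], [0, 0, 0], 50]
    - [[-4, 0, -2], [0, 0, 0], 50]
    - [[-4, 0, -2], [0, 0, 0], 50]
    - [[-4, 0, -2], [0, 0, 0], 50]
    - [[-4, 0, -2], [0, 0, 0], 50]

```text
time: 54.08
tool_pos: [0.4354, -0.1157, 0.293]
tool_rot: [-0.001, 0.739, 0.674, -0.0]
contact_force: [0.1, 0.9, -1.4]
gripper_width: 0.503
grasp_force: 0.0
```

Run:
```python
from h import *
plan()
rgb,d,P,M=cam("wrist"); save("w7",rgb); np.save("w7.npy",P)
v=P.reshape(-1,3); v=v[~np.isnan(v[:,0])]; k=np.stack([(v[:,:2]-C)@EX,(v[:,:2]-C)@EY],1); z=v[:,2]
def st(n,m): print(n,m.sum(),np.percentile(k[m],[1,50,99],axis=0).round(4).tolist())
st('cartons',(z>.056)&(z<.072)&(k[:,0]>-.13)&(k[:,0]<.01)&(k[:,1]<.01)&(k[:,1]>-.3))
st('tab',(z>.073)&(z<.09)&(k[:,0]>-.19)&(k[:,0]<-.12)&(k[:,1]>-.3)&(k[:,1]<-.23)); m=(z>.074)&(z<.09)&(k[:,0]>-.19)&(k[:,0]<-.12)&(k[:,1]>-.3)&(k[:,1]<-.23); print('tab z',np.median(z[m]),cv2.minAreaRect((k[m]*1000).astype(np.float32)))
st('plate top',(z>.036)&(z<.048)&(k[:,0]>-.13)&(k[:,0]<-.085)&(k[:,1]>-.26)&(k[:,1]<-.2435))
```

```text
at [ 0.4354 -0.1157  0.293 ] th -5.23 rack [-0.1565 -0.3622] tilt [-0.0019  0.0012 -1.    ]
cartons 7694 [[-0.111, -0.2445], [-0.0571, -0.2241], [-0.0026, -0.2044]]
tab 696 [[-0.1648, -0.2767], [-0.1567, -0.2639], [-0.1486, -0.2511]]
tab z 0.07878733814453687 ((-156.89625549316406, -263.85498046875), (16.627450942993164, 26.056732177734375), 2.4400014877319336)
plate top 374 [[-0.1297, -0.2507], [-0.1051, -0.2486], [-0.0854, -0.2446]]
```

View pics/w7.png

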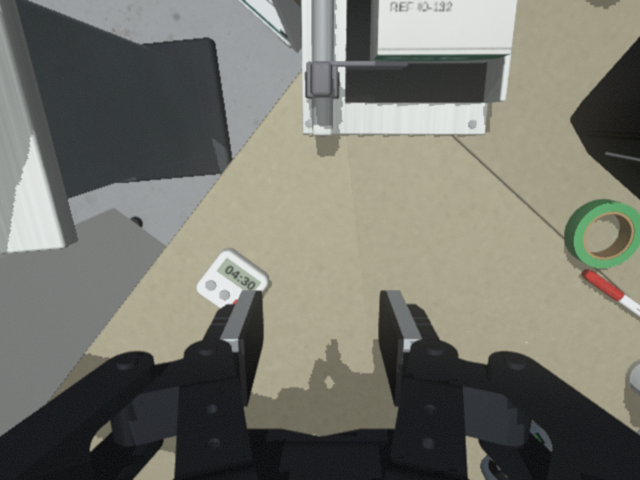

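The clip is on the rail at (320,80), with its plate a few mm from the last carton's face. One last check of the whole row with the fixed cameras before handing in.

Run:
```python
from h import *
for n in ("side","scene"): cartons(n)
rgb=grab_frame("scene")[0]; save("s8",cv2.resize(rgb[170:310,220:380],(640,560),interpolation=cv2.INTER_CUBIC))
```

```text
carton [560.5 109.2] [244.8 106.5] short axis 174.4 rack [-0.0529 -0.1266] z 0.065
carton [557.1 110.1] [247.3 111.9] short axis 175.4 rack [-0.0564 -0.1261] z 0.065
```

View pics/s8.png

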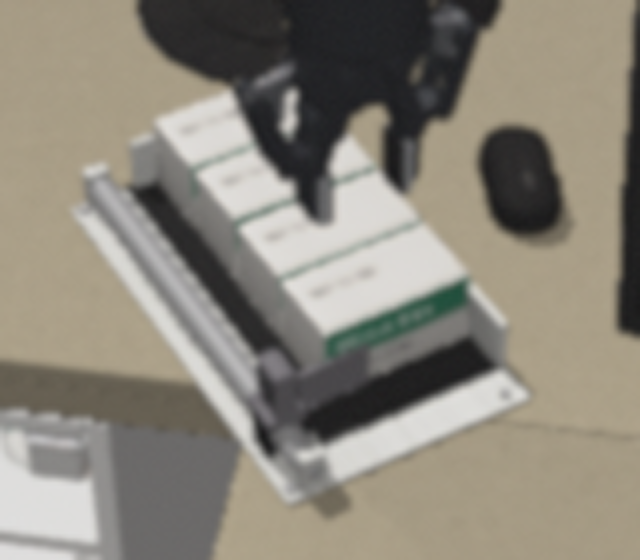

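The row of four is square and tight, with the clip on the rail against the open side (270–370, 350–440).

```bash
python3 -c "
from h import *
print(job_done())"
```

```text
the job is handed in; nothing more can be done
None
```

The job is handed in (the hand-in returned no verdict): all four cartons are packed square from the rack's corner, with the widest measured gap about 3 mm. The clip is snapped on the rail with its plate about 3 mm from the last carton, and no bystanders were handled.

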